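# Close the balance's draught shield and tare it

### The arm

A 6-joint arm with a two-finger parallel gripper is mounted at the origin on a cart in front of the work surface, level with it; the furniture and walls round the work are solid. World frame = base frame: x ahead of the robot, y to its left, z up, the work surface at z = 0. Lengths are in m, angles in degrees, forces in N, time in s.
With the tool pointing down it reaches from about 0.4 to 0.825 m from the base axis. Payload 7 kg.
Tool frame: the origin (TCP) lies between the finger pads; the fingertips stand 19 mm ahead of it and the grasp point (between the pads) is the TCP; y points along the fingers, x is the direction in which the jaws open and shut, and the axes are right-handed (so a half turn about y gives the same grasp; the last joint's range is limited). The gripper opens to 88 mm and grips with 3 to 60 N. Pads are 19 mm wide; open, the fingers measure 130 mm over their backs; the gripper's body (78 mm by 193 mm) begins 47 mm behind the grasp point.
Start: joints at [87.955, 20.546, 0.682, 0, -70.136, -16.507], TCP at [0.215, 0.64, 0.224] pointing down, gripper open.
Joint ranges: [-176.03, 176.03], [-82.01, 121.73], [-58.28, 71.71], [-173.87, 95.51], [-174.79, -0.11], [-173.66, 173.66]. Speed limits (degrees/s): [136.94, 136.94, 172.46, 180, 180, 180].

### API

Orientations are given as [roll, pitch, yaw] about the fixed x, y, z axes, in that order (R = Rz(yaw) Ry(pitch) Rx(roll)).
In Python, from plant import r gives the robot as it stands. The module is installed in compiled form; this text tells all that it offers.
- The arm moves only by the tool jog_arm, never from a script. Its argument "steps" is a list of rows, each a list of 5 numbers: the closure, from 0 (fully open) to 1 (shut), then the shift along the tool's x, y, z in m, then the turn about the tool's y in degrees. In form: [[jaw, x, y, z, turn], ...]. A call has 1 to 12 rows; each row shifts and turns the commanded pose from where the row before left it, along the tool's axes as they then stand; what a row does not reach is not made up. A row lasts 1/12 s, in which the tool goes at most 41.7 mm and 7.16 degrees, less where a joint would pass 70% of its speed; a pose out of reach is approached as far as the arm can. A call with a gripper value outside its range is refused whole. The fingers move at their own pace and stop on an object; "squeeze" is the grip in N (left out, the last holds). Time passes only in rows, so rows that do not move let the fingers close. It gives the time, the measured TCP pose, the force and the opening at its end, in the units of the state.
- r.get_state(): the state, without advancing time (a new reading comes with each control period).
- r.capture(name): name is "scene" or "top" or "wrist"; returns a dict with "image" (420x560x3 uint8, red, green, blue), "vfov" (degrees; the focal length in pixels is half the picture's height over the tangent of half this angle, whatever the lens; pixels are square), "cx", "cy" (the principal point, pixels), "R" (3x3) and "t" (3): a world point X has camera coordinates R X + t; the wrist camera has in their place "tool_from_camera" (4x4, takes a point from camera to tool coordinates, whose origin is the TCP and whose axes are the tool frame's). Camera axes: x right, y down, z forward; pixel columns grow to the right and rows downward; lengths in m; the calibration is good to about 2 mm. A picture is of the moment at which its call begins: read the wrist's pose just before it. There is no depth.
- r.close_job(): hands the job in, once; it reports no verdict.
The state is a dict: "time_s": time; "joints": joint angles; "qd": joint speeds; "joint_torque": joint torques, N m; "tcp_pos": TCP position; "eef_rot": TCP orientation; "contact_force": force on the tool from outside, world axes, zero at the start; "moment": the same for the moment, N m; "gripper_width": finger opening in m.
Only numpy, scipy, OpenCV 4.12 (cv2) and the standard library are available. Lean on these libraries where they do the work, as an engineer would, in place of code of your own. Each camera call takes 0.05 s, during which the arm holds its last target.

### The job

The empty crucible stands on the pan of the balance and has to be tared, but the draught shield is still open at its left side door and its top door. With the fingertips, push both of these sliding glass doors fully shut by their handles, and only then press the long tare bar at the front of the balance all the way down and let it come up again. Leave the right side door shut, do not press the round power key, and do not pick up or move the crucible or any of the things standing around the balance.

Things in the scene. Friction and masses are not known exactly. Their poses are not given: they have to be found in the camera images.
- balance: white balance with glass draught shield on a dark stone slab (347 x 252 x 30 mm), fixed. Origin: on the bench under the pan; x from front (keys) to rear, y to its left, z up. In mm: slab x -172..175, y -126..126; key ledge x -165..-121, top z 66; panel sloping up to z 100 at x -85; glass chamber x -87..72; rear tower x 72..165; top rails and front cross bar up to z 250, y +-104
- left_door (a joint): left side door (balance's +y side), m: 0 fully shut, 0.095 fully open. Slides along the balance's x axis: opens to the rear (+x), shut by pushing to the front (-x). About 1.2 N friction, stays where it is left; starts 35 to 90 mm open
- left_door_handle (a point): in the middle of the upright grey handle of the left door; moves with it. The handle reaches 7 mm from this point to front and rear, 11 mm inwards and outwards (y), 44 mm up and down; its top is 14 mm above the top rails. Before and behind it the side of the balance is free outside y 105 mm. Door shut: x -76, y 119, z 220 mm of the balance
- top_door (a joint): position of the top door (roof of the glass chamber), m: 0 fully shut, 0.095 fully open. It slides along the balance's x axis, opens to the rear (+x) over the rear tower and is shut by pushing it to the front (-x). About 1.2 N friction, stays where it is left; starts 35 to 90 mm open
- top_door_handle (a point): point in the upright grey grip strip across the front end of the top door; moves with it. The strip reaches 6 mm to front and rear, 34 mm to each side (y), 10 mm up. Behind it lies its foot, 8 mm deep, 11 mm below this point, then the door's glass 15.5 mm below. Door shut: x -66, y 0, z 260 mm of the balance
- right_door (a joint): position of the right side door, m: 0 fully shut (as it starts), 0.095 fully open to the rear. Built like the left door, on the -y side
- tare_bar (a joint): travel of the tare bar, m: 0 up, 0.005 pressed fully down. Spring: it begins to move at about 1 N, is fully down at about 5 N and comes up again by itself
- tare_bar_top (a point): centre of the top face of the tare bar, the long white key on the front ledge of the balance, 22 mm (x) by 84 mm (y); stands 9 mm above the ledge and is pressed straight down. 58 mm behind it rises the front cross bar and front pane of the shield (top at z 250 mm)
- power_key (a joint): travel of the power key, m: 0 up, 0.005 pressed down. Not to be pressed
- power_key_top (a point): centre of the top of the round power key, 20 mm across, on the same ledge, 100 mm to the right (-y) of the tare bar's centre
- crucible: empty porcelain crucible, 42 mm across, 36 mm high, loose on the balance's pan inside the glass chamber; origin at its underside. Stays where it is
- weighing_bottle: stoppered glass weighing bottle, 37 mm across, 51 mm high, loose, on the bench left of the balance; origin at its underside. Bystander
- tweezers: steel tweezers, 15 x 122 x 8 mm, loose, lying right of the balance; origin at the underside. Bystander
- vial_0: small sample vial with black cap, 23 mm across, 46 mm high, loose, right of the balance; origin at its underside. Bystander
- vial_1: small sample vial with black cap, as the other one. Bystander
- timer: flat bench timer, 62 x 62 x 18 mm, loose, on the bench left of the balance; origin at its underside. Bystander
- amber_vial: brown glass bottle with black cap, 48 mm across, 102 mm high, loose, on the bench left of the balance; origin at its underside. Bystander

How it is judged:
By the outcome, as a careful person would: the job done as asked, in the order asked, and still so for the second after the job is handed in, with the robot touching nothing.
It also fails if it takes over 53 s, if anything falls off the work surface, if the arm or the gripper's body presses on something with over 40 N, if the wrist force passes 120 N, or if a joint passes its speed limit or range.

## Working session

There is one attempt and no reset: what is moved stays moved. The work goes in short steps, Python scripts to look and compute and a tool call to move; the robot and the scene stay as the last step left them, time stands still between calls to the robot, and variables do not carry over. Pictures are saved under pics/ and viewed, and the job is handed in when it is done.

Besides the shell and the picture viewer there is one more tool, called after "Request:" by a JSON object that holds its "api" and its "payload". jog_arm: Moves the arm, as the interface text tells. Its arguments: {"type":"object","properties":{"steps":{"type":"array","items":{"type":"array","items":{"type":"number"}}},"squeeze":{"type":"number"}},"required":["steps"]}

```bash
mkdir -p pics; cat > h.py <<'E'
from plant import r
import numpy as np,cv2
def snap(n,f):
    s=r.get_state(); c=r.capture(n); cv2.imwrite('pics/'+f,c['image'][:,:,::-1]); np.save('pics/'+f[:-4]+'.npy',{'s':s,'c':c},allow_pickle=True); return s,c
E
python3 - <<'E'
from h import *
for n in ['scene','top','wrist']:
    s,c=snap(n,n+'0.png'); print({k:(np.round(v,4).tolist() if not np.isscalar(v) else v) for k,v in c.items() if k!='image'})
print(s)
E
```

```text
{'vfov': 44.26903948492698, 'cx': 288.04538865298053, 'cy': 205.26425122622155, 'R': [[0.4332, -0.9013, -0.0076], [-0.3749, -0.1725, -0.9109], [0.8196, 0.3974, -0.4126]], 't': [-0.4109, 0.2991, 0.9889]}
{'vfov': 50.27286610141266, 'cx': 280.3234424367585, 'cy': 209.61087608068385, 'R': [[0.3165, -0.9486, -0.0081], [-0.7419, -0.2422, -0.6252], [0.5911, 0.2038, -0.7804]], 't': [-0.3322, 0.4339, 0.7786]}
{'vfov': 64.58242296615788, 'cx': 281.3081243688097, 'cy': 208.2316019129125, 'tool_from_camera': [[1.0, -0.0002, -0.0, -0.0006], [0.0, -0.25, 0.9682, -0.1608], [-0.0002, -0.9682, -0.25, 0.0677], [0.0, 0.0, 0.0, 1.0]]}
{'time_s': 0.1, 'joints': array([ 8.79519807e+01,  2.05882250e+01,  6.39705451e-01, -1.72021747e-02,
       -7.01369493e+01, -1.65062394e+01]), 'qd': array([ 0.06151958, -0.09202101,  0.08769843,  0.17772389,  0.08246124,
        0.05240332]), 'joint_torque': array([-2.54117214e-03, -5.84165847e+01,  2.93752420e+01,  7.01553136e+00,
        1.01594735e-02, -5.89163483e-05]), 'tcp_pos': array([0.21468306, 0.63948533, 0.22341316]), 'eef_rot': array([-8.99912200e+01, -8.65415261e-02, -1.08560122e+02]), 'contact_force': array([-0.05580085, -0.16967272, -0.07621363]), 'moment': array([0.04491648, 0.01177266, 0.03038925]), 'gripper_width': 0.08747679436035008}
```

View pics/scene0.png

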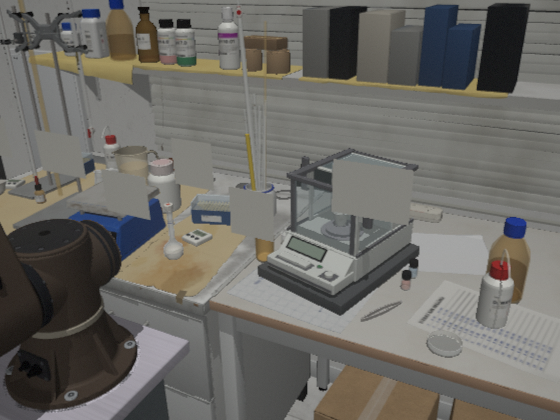

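View pics/top0.png

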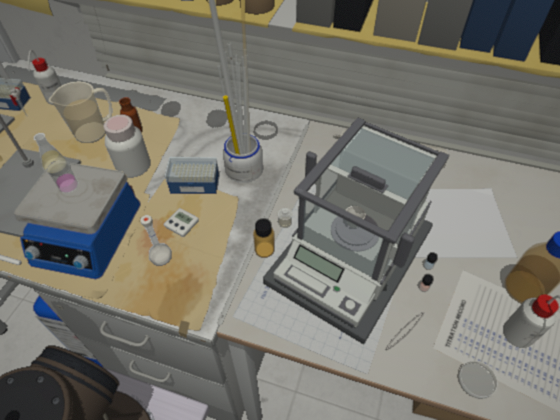

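View pics/wrist0.png

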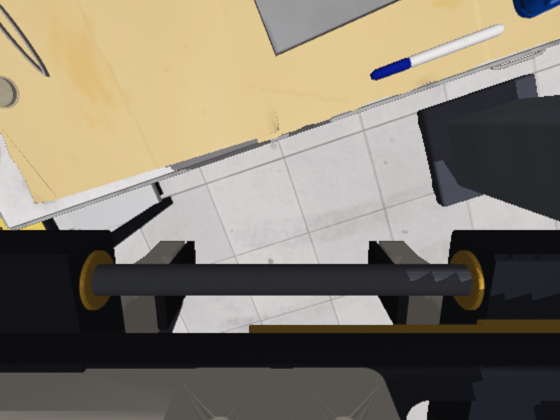

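```bash
python3 - <<'E'
import cv2
a=cv2.imread('pics/top0.png')[110:360,230:460]; cv2.imwrite('pics/topz.png',cv2.resize(a,None,fx=2.4,fy=2.4,interpolation=cv2.INTER_CUBIC))
a=cv2.imread('pics/scene0.png')[140:310,240:440]; cv2.imwrite('pics/scenez.png',cv2.resize(a,None,fx=3.5,fy=3.5,interpolation=cv2.INTER_CUBIC))
E
```

```text
(no output)
```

View pics/topz.png

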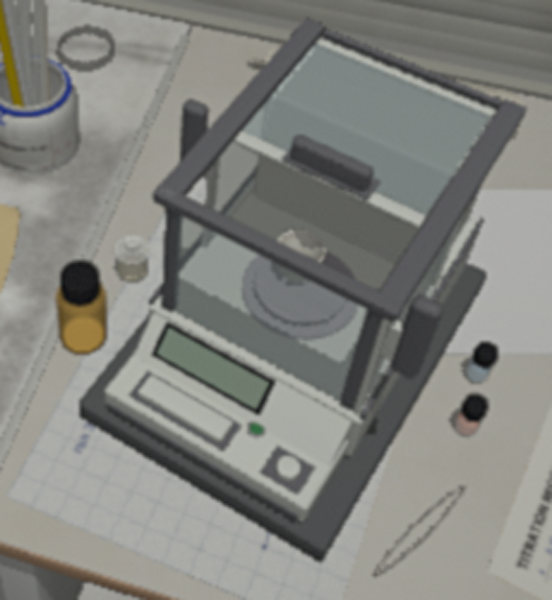

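View pics/scenez.png

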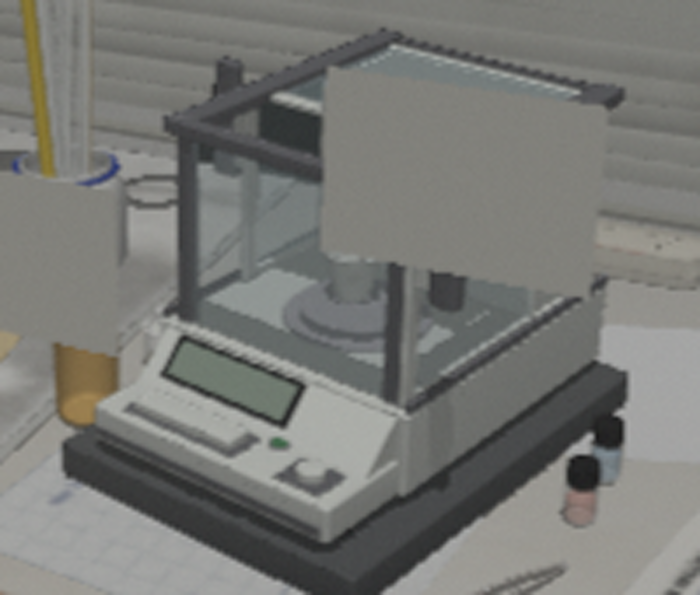

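```bash
cat > fit.py <<'E'
import numpy as np
from scipy.optimize import least_squares
C={n:np.load(f'pics/{n}0.npy',allow_pickle=True).item()['c'] for n in('top','scene')}
def proj(n,X):
    c=C[n]; f=210/np.tan(np.radians(c['vfov']/2)); p=c['R']@X+c['t']; return np.array([c['cx']+f*p[0]/p[2],c['cy']+f*p[1]/p[2]])
def Z(n,u,v): return np.array([230+(u+.5)/2.4-.5,110+(v+.5)/2.4-.5]) if n=='top' else np.array([240+(u+.5)/3.5-.5,140+(v+.5)/3.5-.5])
def world(p,b):
    c,s=np.cos(p[2]),np.sin(p[2]); b=np.array(b)/1000; return np.array([p[0]+c*b[0]-s*b[1],p[1]+s*b[0]+c*b[1],b[2]])
obs=[('top',(82,403),(-172,126,30)),('top',(321,548),(-172,-126,30)),('top',(485,268),(175,-126,30)),
('top',(158,192),(-87,104,250)),('top',(393,303),(-87,-104,250)),
('scene',(64,443),(-172,126,30)),('scene',(352,585),(-172,-126,30)),('scene',(627,371),(175,-126,30)),('scene',(165,122),(-87,104,250))]
def res(p): return np.concatenate([proj(n,world(p,b))-Z(n,*u) for n,u,b in obs])
s=least_squares(res,[.6,-.1,0.],loss='soft_l1'); P=s.x
if __name__=='__main__':
    print(P[:2],np.degrees(P[2])); print(res(P).reshape(-1,2).round(1))
    # handles
    def solve(n,u,b):
        q=least_squares(lambda x:proj(n,world(P,(x[0],b[1],b[2])))-Z(n,*u),[0.]); return q.x,q.fun.round(1)
    print('left top',solve('top',(195,104),(0,119,264)),solve('scene',(229,63),(0,119,264)))
    for y,u in((34,(293,142)),(-34,(374,185))): print('topdoor',solve('top',u,(0,y,270)))
    def inv(n,u,z):
        q=least_squares(lambda x:proj(n,world(P,(x[0],x[1],z)))-Z(n,*u),[0.,0]); return q.x.round(1)
    print('tare',inv('top',(187,407),75),'power',inv('top',(289,466),75),inv('scene',(313,470),75),inv('scene',(190,428),75))
    print('rear R',inv('top',(524,105),250),'rear L',inv('top',(310,20),250))
    print('amber base',inv('top',(83,340),0),'wb',inv('top',(132,262),25))
E
python3 fit.py
```

```text
[ 0.55094147 -0.33555031] -15.301735628937067
[[-2.1 -0.7]
 [ 3.1  0.8]
 [ 1.7 -0. ]
 [-2.5 -0.4]
 [ 2.8  4. ]
 [-2.  -1.6]
 [ 0.5 -2.6]
 [ 0.3 -1.4]
 [-1.8 -2.3]]
left top (array([0.65214869]), array([0., 0.])) (array([2.30529296]), array([-0.8, -2.1]))
topdoor (array([2.11933719]), array([-1.4, -1.1]))
topdoor (array([-3.32690866]), array([-3.3, -2.3]))
tare [-145.2   28.3] power [-146.1  -69.9] [-149.8  -77. ] [-160.5   14.7]
rear R [ 161.5 -101.8] rear L [160.9  95.9]
amber base [-99.4 171.6] wb [ -9.3 173.9]
```

```bash
cat > ov.py <<'E'
from fit import *
import cv2
def overlay(n,P,off,sc,wh,out,k=None):
    im=cv2.imread(f'pics/{n}0.png'); im=cv2.resize(im[off[1]:off[1]+wh[1],off[0]:off[0]+wh[0]],None,fx=sc,fy=sc,interpolation=cv2.INTER_CUBIC)
    def q(b):
        u=proj(n,world(P,b)); return tuple(int(round(x)) for x in ((u[0]-off[0]+.5)*sc-.5,(u[1]-off[1]+.5)*sc-.5))
    def poly(pts,col):
        cv2.polylines(im,[np.array([q(p) for p in pts])],True,col,1)
    for z in(0,30): poly([(-172,126,z),(-172,-126,z),(175,-126,z),(175,126,z)],(0,0,255))
    poly([(-87,104,250),(-87,-104,250),(165,-104,250),(165,104,250)],(0,255,0))
    poly([(-165,104,66),(-165,-104,66),(-121,-104,66),(-121,104,66)],(255,0,0))
    poly([(-83,130,264),(-83,108,264),(-69,108,264),(-69,130,264)],(0,255,255))
    poly([(-83,-130,264),(-83,-108,264),(-69,-108,264),(-69,-130,264)],(0,255,255))
    cv2.imwrite(out,im)
if __name__=='__main__':
    overlay('top',P,(230,100),2.8,(230,210+50),'pics/ovt.png') if 0 else overlay('top',P,(240,110),2.5,(220,240),'pics/ovt.png')
    overlay('scene',P,(240,130),3.3,(220,180),'pics/ovs.png')
E
python3 ov.py
```

```text
(no output)
```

View pics/ovt.png

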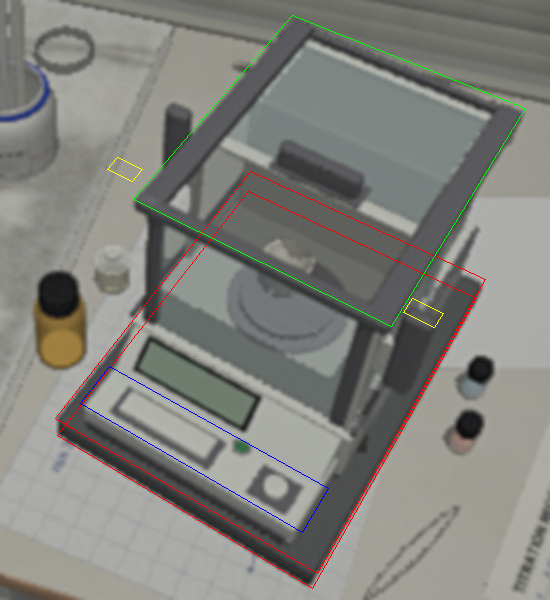

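View pics/ovs.png

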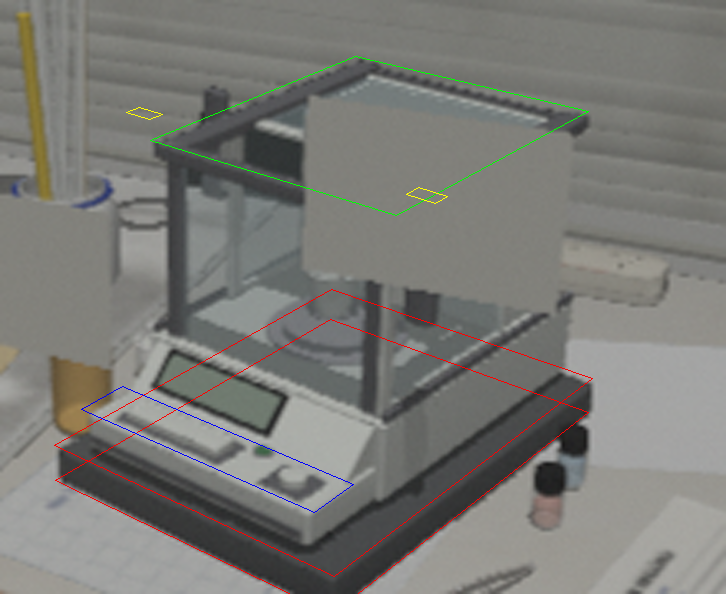

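```bash
cat > fit2.py <<'E'
from fit import *
T=[((82,403),(-172,126,30)),((321,548),(-172,-126,30)),((485,268),(175,-126,30)),((158,192),(-87,104,250)),((393,303),(-87,-104,250)),((522,105),(165,-104,250)),((311,20),(165,104,250)),((428,303),(-76,-119,264)),((407,372),(-76,-119,176))]
S=[((64,443),(-172,126,30)),((352,585),(-172,-126,30)),((627,371),(175,-126,30)),((165,122),(-87,104,250)),((388,31),(165,104,250)),((624,92),(165,-104,250))]
def projk(n,X,k):
    c=C[n]; f=210/np.tan(np.radians(c['vfov']/2)); p=c['R']@X+c['t']; x=p[:2]/p[2]; x=x*(1+k*(x@x)); return np.array([c['cx'],c['cy']])+f*x
def rr(p,which):
    o=[]
    for n,L,k in(('top',T,p[3]),('scene',S,p[4])):
        if n in which:
            for u,b in L:
                w=world(p,b); w[2]+=p[5]; o.append(projk(n,w,k)-Z(n,*u))
    return np.array(o)
for which in(['top'],['scene'],['top','scene']):
  for free in([0,1,2],[0,1,2,3,4],[0,1,2,5],[0,1,2,3,4,5]):
    def g(q):
        p=np.zeros(6);p[free]=q; return rr(p,which).ravel()
    x0=np.zeros(6);x0[:3]=P
    s=least_squares(g,x0[free],x_scale=0.1,loss='soft_l1'); print(which,free,s.x.round(4),'rms',np.sqrt(np.mean(g(s.x)**2)).round(2))
    if len(free)==5: print(g(s.x).reshape(-1,2).round(1).tolist())
E
python3 fit2.py
```

```text
['top'] [0, 1, 2] [ 0.5497 -0.3348 -0.2705] rms 2.04
['top'] [0, 1, 2, 3, 4] [ 0.5497 -0.3396 -0.2779 -0.1843  0.    ] rms 1.7
[[-0.8, -0.9], [1.9, -0.9], [0.5, 1.2], [-0.7, -0.0], [2.7, 5.0], [0.1, 2.6], [-1.2, -0.4], [0.3, -0.2], [-1.3, -1.4]]
['top'] [0, 1, 2, 5] [ 0.56   -0.3355 -0.2686 -0.0135] rms 1.72
['top'] [0, 1, 2, 3, 4, 5] [ 5.500e-01 -3.396e-01 -2.778e-01 -1.810e-01  0.000e+00 -3.000e-04] rms 1.7
['scene'] [0, 1, 2] [ 0.5431 -0.3414 -0.2796] rms 1.25
['scene'] [0, 1, 2, 3, 4] [ 0.5408 -0.3453 -0.2849  0.     -0.3648] rms 0.51
[[-0.5, 0.1], [0.4, -0.9], [0.2, 0.7], [0.1, -0.6], [-0.4, 0.2], [0.1, 0.8]]
['scene'] [0, 1, 2, 5] [ 0.5601 -0.3349 -0.2787 -0.0098] rms 0.77
['scene'] [0, 1, 2, 3, 4, 5] [ 5.3880e-01 -3.4630e-01 -2.8520e-01  2.4383e+00 -3.9290e-01  1.1000e-03] rms 0.5
['top', 'scene'] [0, 1, 2] [ 0.5495 -0.3368 -0.2749] rms 1.97
['top', 'scene'] [0, 1, 2, 3, 4] [ 0.5487 -0.3409 -0.2826 -0.215  -0.2442] rms 1.64
[[-0.5, -0.8], [1.6, -0.8], [0.6, 1.9], [-0.3, 0.2], [2.7, 5.6], [0.0, 3.6], [-0.5, 0.3], [0.3, 0.5], [-1.3, -0.8], [-0.6, -1.6], [0.3, -2.7], [0.4, -0.7], [-0.2, -2.0], [-1.0, -1.1], [0.1, -0.9]]
['top', 'scene'] [0, 1, 2, 5] [ 0.5573 -0.3357 -0.2734 -0.0092] rms 1.44
['top', 'scene'] [0, 1, 2, 3, 4, 5] [ 0.5543 -0.3385 -0.2783 -0.1302 -0.1552 -0.0063] rms 1.39
```

```bash
cat > tri.py <<'E'
from fit import *
import sys
def projk(n,X,k):
    c=C[n]; f=210/np.tan(np.radians(c['vfov']/2)); p=c['R']@X+c['t']; x=p[:2]/p[2]; x=x*(1+k*(x@x)); return np.array([c['cx'],c['cy']])+f*x
K={'top':-.21,'scene':-.25}
def tri(a,b): 
    q=least_squares(lambda X:np.r_[projk('top',X,K['top'])-a,projk('scene',X,K['scene'])-b],[.5,-.1,.1]); return q.x.round(3),q.fun.round(1)
PB=np.array([.5487,-.3409,-.2826])
def bal(X): d=np.array(X[:2])-PB[:2]; c,s=np.cos(PB[2]),np.sin(PB[2]); return np.round([c*d[0]+s*d[1],-s*d[0]+c*d[1],X[2]],3)
if __name__=='__main__':
    for nm,a,b in(('cup rim',(243,143),(258,188)),('yellow pencil tip',(227,98),(249,138)),('rod',(238,55),(258,105)),('amber cap',(263,226),(264,205)),('ring',(265,130),(284,195)),
       ('lefthandle top',tuple(Z('top',195,104)),tuple(Z('scene',229,63))),('xbarFL',tuple(Z('top',158,192)),tuple(Z('scene',165,122))),('slabRR',tuple(Z('top',485,268)),tuple(Z('scene',627,371))),('slabFL',tuple(Z('top',82,403)),tuple(Z('scene',64,443))),('railRR',tuple(Z('top',522,105)),tuple(Z('scene',624,92)))):
        X,f=tri(a,b); print(nm,X,f,bal(X))
E
python3 tri.py
```

```text
cup rim [0.755 0.006 0.075] [-0.6  0.2  0.7 -0.1] [0.101 0.391 0.075]
yellow pencil tip [0.727 0.02  0.24 ] [ 0.5 -0.2 -0.7  0.1] [0.071 0.396 0.24 ]
rod [0.773 0.007 0.33 ] [-0.7  0.2  0.9 -0.2] [0.118 0.397 0.33 ]
amber cap [ 0.452 -0.17   0.174] [ 2.2 -0.6 -2.8  0.5] [-0.141  0.137  0.174]
ring [ 0.915  0.002 -0.011] [ 0.6 -0.2 -0.7  0.2] [ 0.256  0.431 -0.011]
lefthandle top [ 0.592 -0.219  0.256] [ 0.3 -0.1 -0.3  0.1] [0.008 0.129 0.256]
xbarFL [ 0.501 -0.215  0.243] [-0.3  0.1  0.3 -0.1] [-0.081  0.108  0.243]
slabRR [ 0.693 -0.509  0.022] [-0.3  0.1  0.3 -0.1] [ 0.185 -0.121  0.022]
slabFL [ 0.42  -0.172  0.025] [ 0.  -0.  -0.1  0. ] [-0.171  0.126  0.025]
railRR [ 0.695 -0.486  0.243] [-0.7  0.3  0.8 -0.4] [ 0.181 -0.099  0.243]
```

```bash
cat > plan.py <<'E'
import numpy as np
def rows(p0,yaw0,wps,n,turns,jaw=0):
    # linear path p0->p1 in n rows w/ turn per row (deg, + = yaw decreases)
    out=[];p=np.array(p0,float);y=yaw0
    for i in range(1,n+1):
        t=np.array(p0)+(np.array(wps)-p0)*i/n; d=t-p; a=np.radians(y)
        v=[d[0]*np.cos(a)+d[1]*np.sin(a),-d[2],-d[0]*np.sin(a)+d[1]*np.cos(a)]
        v=np.round(v,4); out.append([jaw,*v.tolist(),turns])
        p=p+np.array([v[0]*np.cos(a)-v[2]*np.sin(a),v[0]*np.sin(a)+v[2]*np.cos(a),-v[1]]); y-=turns
    return out,p,y
if __name__=='__main__':
    p=[.2147,.6395,.2234]; y=-108.56
    o,p,y=rows(p,y,[.2147,.6395,.42],5,5.1,1); 
    o2,p,y=rows(p,y,[.578,-.349,.42],30,5.03,1); print(p,y)
    for r in o+o2: print(r,end=',')
E
python3 plan.py
```

```text
[ 0.57796399 -0.34896339  0.42      ] -284.95999999999987
[1, -0.0, -0.0393, 0.0, 5.1],[1, -0.0, -0.0393, 0.0, 5.1],[1, -0.0, -0.0394, 0.0, 5.1],[1, -0.0, -0.0393, 0.0, 5.1],[1, -0.0, -0.0393, 0.0, 5.1],[1, 0.0153, -0.0, 0.0316, 5.03],[1, 0.0124, -0.0, 0.0328, 5.03],[1, 0.0095, -0.0, 0.0338, 5.03],[1, 0.0065, -0.0, 0.0345, 5.03],[1, 0.0034, -0.0, 0.035, 5.03],[1, 0.0004, -0.0, 0.0351, 5.03],[1, -0.0027, -0.0, 0.035, 5.03],[1, -0.0058, -0.0, 0.0346, 5.03],[1, -0.0087, -0.0, 0.034, 5.03],[1, -0.0118, -0.0, 0.0331, 5.03],[1, -0.0145, -0.0, 0.0319, 5.03],[1, -0.0174, -0.0, 0.0305, 5.03],[1, -0.0199, -0.0, 0.0289, 5.03],[1, -0.0224, -0.0, 0.0271, 5.03],[1, -0.0247, -0.0, 0.0249, 5.03],[1, -0.0267, -0.0, 0.0228, 5.03],[1, -0.0287, -0.0, 0.0202, 5.03],[1, -0.0303, -0.0, 0.0177, 5.03],[1, -0.0318, -0.0, 0.015, 5.03],[1, -0.0329, -0.0, 0.0121, 5.03],[1, -0.0339, -0.0, 0.0092, 5.03],[1, -0.0346, -0.0, 0.0061, 5.03],[1, -0.0349, -0.0, 0.0032, 5.03],[1, -0.0351, -0.0, 0.0, 5.03],[1, -0.035, -0.0, -0.003, 5.03],[1, -0.0346, -0.0, -0.0061, 5.03],[1, -0.0339, -0.0, -0.0091, 5.03],[1, -0.033, -0.0, -0.0121, 5.03],[1, -0.0318, -0.0, -0.0148, 5.03],[1, -0.0303, -0.0, -0.0176, 5.03],
```

Request:
{"api": "jog_arm", "payload": {"steps": [[1, 0, -0.039, 0, 5], [1, 0, -0.039, 0, 5], [1, 0, -0.039, 0, 5], [1, 0, -0.039, 0, 5], [1, 0, -0.039, 0, 5], [1, 0.015, 0, 0.032, 5], [1, 0.012, 0, 0.033, 5], [1, 0.009, 0, 0.034, 5], [1, 0.006, 0, 0.035, 5]], "squeeze": 20}}

```text
time_s: 0.9
tcp_pos: [0.2667, 0.5072, 0.4188]
eef_rot: [-90.0, -0.0, -153.8]
contact_force: [0.2, -0.2, 0.2]
gripper_width: 0.0332
```

Request:
{"api": "jog_arm", "payload": {"steps": [[1, 0.003, 0, 0.035, 5], [1, 0, 0, 0.035, 5], [1, -0.003, 0, 0.035, 5], [1, -0.006, 0, 0.035, 5], [1, -0.009, 0, 0.034, 5], [1, -0.012, 0, 0.033, 5], [1, -0.0145, 0, 0.032, 5], [1, -0.0175, 0, 0.03, 5], [1, -0.02, 0, 0.029, 5], [1, -0.0225, 0, 0.027, 5], [1, -0.025, 0, 0.025, 5], [1, -0.027, 0, 0.023, 5]]}}

```text
time_s: 1.9
tcp_pos: [0.4198, 0.1136, 0.4194]
eef_rot: [-90.0, -0.0, 146.2]
contact_force: [-0.1, -0.0, -0.4]
gripper_width: 0.0003
```

Request:
{"api": "jog_arm", "payload": {"steps": [[1, -0.0285, 0, 0.02, 5], [1, -0.03, 0, 0.018, 5], [1, -0.032, 0, 0.015, 5], [1, -0.033, 0, 0.012, 5], [1, -0.034, 0, 0.009, 5], [1, -0.0345, 0, 0.006, 5], [1, -0.035, 0, 0.003, 5], [1, -0.035, 0, 0, 5], [1, -0.035, 0, -0.003, 5], [1, -0.0345, 0, -0.006, 5], [1, -0.034, 0, -0.009, 5], [1, -0.033, 0, -0.012, 5]]}}

```text
time_s: 2.9
tcp_pos: [0.5734, -0.2786, 0.4189]
eef_rot: [-90.0, -0.0, 86.2]
contact_force: [1.5, 1.5, 1.0]
gripper_width: 0.0001
```

Request:
{"api": "jog_arm", "payload": {"steps": [[1, -0.032, 0, -0.015, 5], [1, -0.03, 0, -0.018, 5], [1, 0, 0, 0, 0]]}}

```text
time_s: 3.15
tcp_pos: [0.6004, -0.3467, 0.4151]
eef_rot: [-89.7, 0.0, 75.9]
contact_force: [-1.7, 1.7, -2.6]
gripper_width: 0.0005
```

```bash
python3 - <<'E'
from h import *
s,c=snap('wrist','w1.png'); print(s['tcp_pos'],s['eef_rot'],s['joints'],s['time_s'])
snap('top','t1.png')
E
```

```text
[ 0.6004192  -0.34666562  0.4151408 ] [-8.96865981e+01  2.28272343e-02  7.59365661e+01] [-1.39283738e+01  1.99993633e+01  2.38682525e+01  2.21470468e-02
 -9.41823438e+01 -9.01335677e+01] 3.15
```

View pics/w1.png

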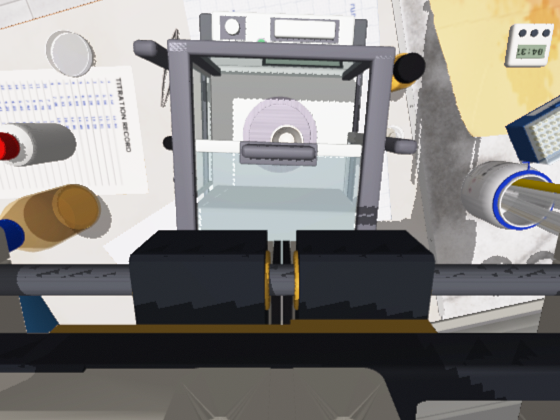

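View pics/t1.png

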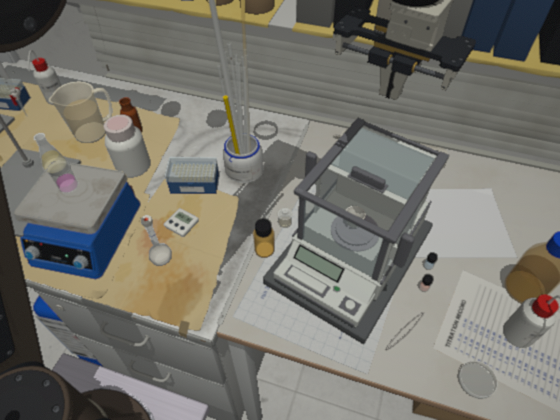

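```bash
python3 - <<'E'
import cv2
a=cv2.imread('pics/w1.png')[0:180,120:440]; cv2.imwrite('pics/w1z.png',cv2.resize(a,None,fx=2.5,fy=2.5,interpolation=cv2.INTER_CUBIC))
E
```

```text
(no output)
```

View pics/w1z.png

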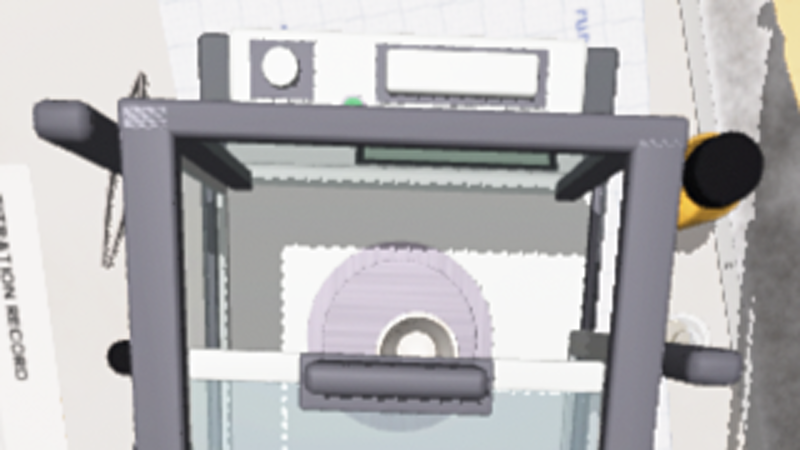

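```bash
cat > wf.py <<'E'
import numpy as np
from scipy.optimize import least_squares
from scipy.spatial.transform import Rotation as Ro
D=np.load('pics/w1.npy',allow_pickle=True).item(); c,s=D['c'],D['s']
f=210/np.tan(np.radians(c['vfov']/2)); T=c['tool_from_camera']; Rw=Ro.from_euler('xyz',s['eef_rot'],degrees=True).as_matrix()
def proj(X,k=0):
    t=Rw.T@(X-s['tcp_pos']); p=T[:3,:3].T@(t-T[:3,3]); x=p[:2]/p[2]; x=x*(1+k*(x@x)); return np.array([c['cx'],c['cy']])+f*x
def Zw(u,v): return np.array([120+(u+.5)/2.5-.5,(v+.5)/2.5-.5])
def world(p,b):
    a=p[2]; b=np.array(b)/1000; return np.array([p[0]+np.cos(a)*b[0]-np.sin(a)*b[1],p[1]+np.sin(a)*b[0]+np.cos(a)*b[1],b[2]])
# q: x,y,yaw, xf(front bar), xl(left handle), xt(strip), tx,ty(tare), k
def ob(q):
    xf,xl,xt,tx,ty=q[3:8]*1000
    return [((686,118),(xf,104,250)),((119,100),(xf,-104,250)),((62,119),(-76,-119,264)),((713,366),(xl,119,264)),((396,379),(xt,0,270)),((305,379),(xt,34,270))[:0] or ((396,379),(xt,0,270)),((462,73),(tx,ty,75)),((281,67),(tx,ty-100,73)),((200,35),(-172,-126,30))[:0] or ((281,67),(tx,ty-100,73))]
def run(k0,kfree):
    def g(q): 
        k=q[8] if kfree else k0
        return np.r_[np.concatenate([proj(world(q,b),k)-Zw(*u) for u,b in ob(q)]),(q[3]-q[6]-.058)*300, (q[3]+.089)*300]
    r=least_squares(g,[.55,-.34,-.28,-.087,0,0,-.145,.03,k0],x_scale=.01); return r.x,g(r.x)
if __name__=='__main__':
    for a in((0,0),(0,1)):
        q,g=run(*a); print(q.round(4),'deg',np.degrees(q[2]).round(2)); print(g[:-2].reshape(-1,2).round(1).tolist(),g[-2:].round(2))
E
python3 wf.py
```

```text
[ 5.516e-01 -3.370e-01 -2.785e-01 -8.620e-02  2.000e-04  8.200e-03
 -1.430e-01  3.030e-02  0.000e+00] deg -15.96
[[2.3, 0.7], [-1.9, -0.4], [-1.4, 0.3], [1.7, 0.2], [-0.3, -0.0], [-0.3, -0.0], [0.3, -0.2], [-0.2, 0.0], [-0.2, 0.0]] [-0.35  0.84]
[ 0.5488 -0.3364 -0.276  -0.0859  0.0028  0.011  -0.1436  0.0303 -0.0463] deg -15.81
[[0.3, -0.0], [-0.4, -0.2], [0.6, 0.2], [0.5, 0.1], [-0.5, -0.0], [-0.5, -0.0], [-0.3, -0.4], [0.1, 0.2], [0.1, 0.2]] [-0.09  0.93]
```

Request:
{"api": "jog_arm", "payload": {"steps": [[1, 0, 0, 0, 1.75], [1, 0.032, 0, 0.002, 0], [1, 0.032, 0, 0.002, 0], [1, 0.032, 0, 0.002, 0], [1, 0.032, 0, 0.002, 0], [1, 0, 0, 0, 0], [1, 0, 0, 0, 0]]}}

```text
time_s: 3.83
tcp_pos: [0.6255, -0.2136, 0.4203]
eef_rot: [-90.1, -0.0, 75.0]
contact_force: [0.2, -0.6, -0.6]
gripper_width: 0.0003
```

```bash
cat > st.py <<'E'
from h import *
PB=np.array([.5488,-.3364,-.2760])
s=r.get_state(); d=s['tcp_pos'][:2]-PB[:2]; c_,s_=np.cos(PB[2]),np.sin(PB[2])
print('bal mm',(np.r_[c_*d[0]+s_*d[1],-s_*d[0]+c_*d[1],s['tcp_pos'][2]]*1000).round(1),'rot',s['eef_rot'].round(2),'t',s['time_s'])
F=s['contact_force'];print('F bal',np.round([c_*F[0]+s_*F[1],-s_*F[0]+c_*F[1],F[2]],1),'moment',s['moment'].round(2))
E
python3 st.py
```

```text
bal mm [ 40.3 139.  420.3] rot [-9.008e+01 -3.000e-02  7.497e+01] t 3.8333
F bal [ 0.4 -0.6 -0.6] moment [-0.02 -0.12 -0.  ]
```

Request:
{"api": "jog_arm", "payload": {"steps": [[1, -0.007, 0, 0, 0.8], [1, 0, 0.034, 0, 0], [1, 0, 0.034, 0, 0], [1, 0, 0.034, 0, 0], [1, 0, 0.034, 0, 0], [1, 0, 0.02, 0, 0], [1, 0, 0.013, 0, 0], [1, 0, 0, 0, 0], [1, 0, 0, 0, 0]]}}

```text
time_s: 4.58
tcp_pos: [0.6231, -0.2244, 0.2503]
eef_rot: [-89.9, 0.0, 73.8]
contact_force: [-0.5, -0.6, 0.5]
gripper_width: 0.0007
```

```bash
python3 st.py; python3 -c "
from h import *
snap('wrist','w2.png');snap('top','t2.png')"
```

```text
bal mm [ 41.  128.1 250.3] rot [-8.995e+01  4.000e-02  7.383e+01] t 4.5833
F bal [-0.3 -0.7  0.5] moment [-0.01 -0.16  0.01]
```

View pics/t2.png

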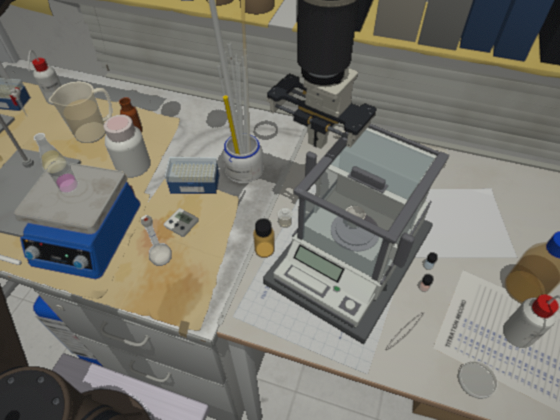

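View pics/w2.png

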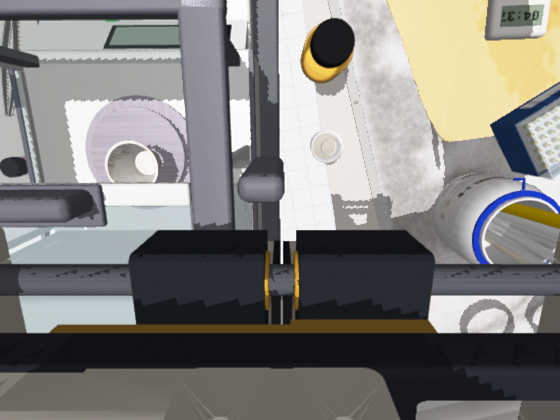

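Request:
{"api": "jog_arm", "payload": {"steps": [[1, 0.002, 0, 0.01, 0], [1, 0, 0, 0.01, 0], [1, 0, 0, 0.01, 0], [1, 0, 0, 0.01, 0], [1, 0, 0, 0.01, 0], [1, 0, 0, 0.01, 0]]}}

```text
time_s: 5.18
tcp_pos: [0.5658, -0.2044, 0.2511]
eef_rot: [-90.1, -0.0, 73.9]
contact_force: [1.4, -0.9, 1.0]
gripper_width: 0.0008
```

```bash
python3 st.py; python3 -c "
from h import *
snap('wrist','w3.png')"
```

```text
bal mm [-19.6 131.6 251.1] rot [-90.09  -0.    73.91] t 5.1833
F bal [ 1.6 -0.5  1. ] moment [-0.25 -0.72  0.03]
```

View pics/w3.png

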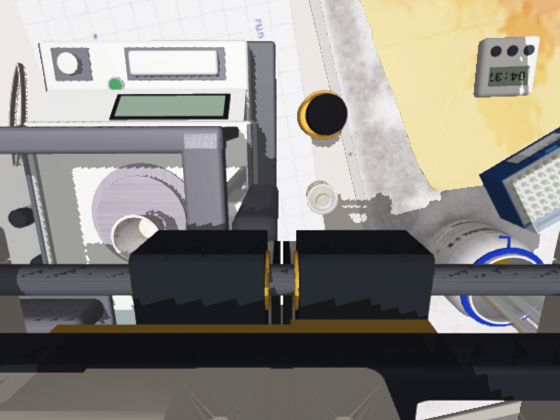

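Request:
{"api": "jog_arm", "payload": {"steps": [[1, 0, 0, 0.008, 0], [1, 0, 0, 0.008, 0], [1, 0, 0, 0.008, 0], [1, 0, 0, 0.006, 0], [1, 0, 0, 0.004, 0], [1, 0, 0, 0.002, 0], [1, 0, 0, 0, 0]]}}

```text
time_s: 5.82
tcp_pos: [0.5314, -0.1944, 0.2502]
eef_rot: [-90.0, -0.0, 73.9]
contact_force: [0.2, -0.2, -0.3]
gripper_width: 0.0003
```

```bash
python3 st.py
```

```text
bal mm [-55.4 131.9 250.2] rot [-89.97  -0.    73.9 ] t 5.8167
F bal [ 0.2 -0.1 -0.3] moment [-0.01 -0.16  0.03]
```

Request:
{"api": "jog_arm", "payload": {"steps": [[1, 0, 0, 0.0015, 0], [1, 0, 0, 0.0015, 0], [1, 0, 0, 0.0015, 0]]}}

```text
time_s: 6.07
tcp_pos: [0.5302, -0.194, 0.2503]
eef_rot: [-90.3, -0.0, 73.9]
contact_force: [14.1, -7.7, -8.6]
gripper_width: 0.0002
```

```bash
python3 st.py
```

```text
bal mm [-56.7 131.9 250.3] rot [-90.27  -0.    73.92] t 6.0667
F bal [15.7 -3.6 -8.6] moment [-2.86 -5.24  0.19]
```

Request:
{"api": "jog_arm", "payload": {"steps": [[1, 0, 0, 0.0015, 0], [1, 0, 0, 0.001, 0], [1, 0, 0, 0, 0]]}}

```text
time_s: 6.32
tcp_pos: [0.5301, -0.1939, 0.2504]
eef_rot: [-90.5, -0.0, 73.9]
contact_force: [18.0, -10.2, -11.3]
gripper_width: 0.0006
```

```bash
python3 st.py;python3 -c "
from h import *
snap('wrist','w4.png');snap('top','t4.png')"
```

```text
bal mm [-56.8 132.  250.4] rot [-90.51  -0.    73.93] t 6.3167
F bal [ 20.1  -5.  -11.3] moment [-3.76 -6.88  0.25]
```

View pics/t4.png

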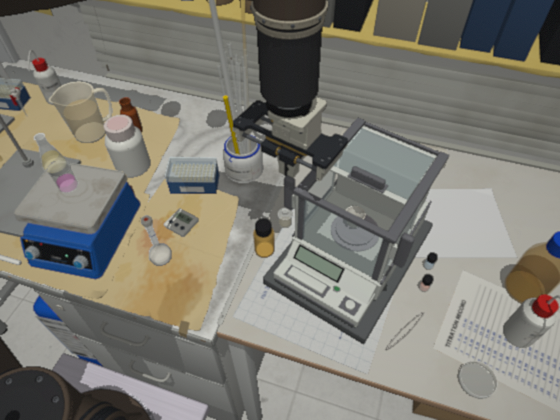

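Request:
{"api": "jog_arm", "payload": {"steps": [[1, 0, 0, -0.01, 0], [1, 0, 0, -0.025, 0], [1, 0, -0.03, -0.03, 0], [1, 0, -0.03, -0.03, 0], [1, 0, -0.03, -0.02, 0], [1, 0, -0.01, 0, 0], [1, 0, 0, 0, 0]]}}

```text
time_s: 7.0
tcp_pos: [0.6363, -0.2249, 0.351]
eef_rot: [-90.1, 0.0, 73.9]
contact_force: [0.1, 0.1, -0.4]
gripper_width: 0.0005
```

```bash
python3 st.py;python3 -c "
from h import *
snap('wrist','w5.png');snap('top','t5.png')
a=cv2.imread('pics/t5.png')[110:340,230:460]; cv2.imwrite('pics/t5z.png',cv2.resize(a,None,fx=2.5,fy=2.5,interpolation=cv2.INTER_CUBIC))"
```

```text
bal mm [ 53.8 131.1 351. ] rot [-90.12   0.    73.87] t 7.0
F bal [ 0.1  0.2 -0.4] moment [ 0.05 -0.13  0.02]
```

View pics/t5z.png

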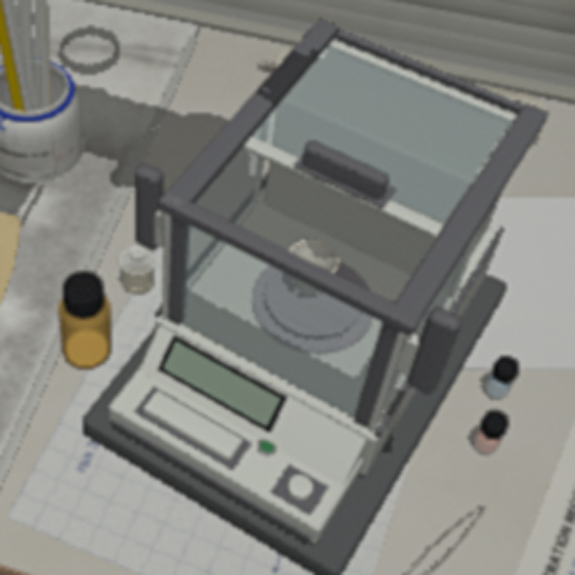

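View pics/w5.png

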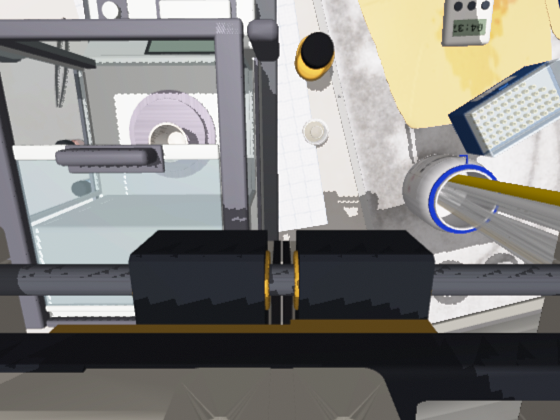

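Request:
{"api": "jog_arm", "payload": {"steps": [[1, -0.033, 0, 0, 0], [1, -0.033, 0, 0, 0], [1, -0.033, 0, 0, 0], [1, -0.032, 0, 0, -0.3], [1, 0, 0.025, 0, 0], [1, 0, 0.025, 0, 0], [1, 0, 0.016, 0, 0], [1, 0, 0.008, 0, 0], [1, 0, 0, 0, 0], [1, 0, 0, 0, 0]]}}

```text
time_s: 7.93
tcp_pos: [0.5981, -0.3499, 0.2752]
eef_rot: [-89.9, 0.0, 74.2]
contact_force: [-0.0, -0.0, 0.5]
gripper_width: 0.0004
```

```bash
python3 st.py;python3 -c "
from h import *
snap('wrist','w6.png');snap('top','t6.png')
a=cv2.imread('pics/t6.png')[0:230,230:460]; cv2.imwrite('pics/t6z.png',cv2.resize(a,None,fx=2.5,fy=2.5,interpolation=cv2.INTER_CUBIC))"
```

```text
bal mm [ 51.1   0.4 275.2] rot [-8.995e+01  2.000e-02  7.422e+01] t 7.9333
F bal [ 0.  -0.   0.5] moment [-0.01 -0.25  0.02]
```

View pics/t6z.png

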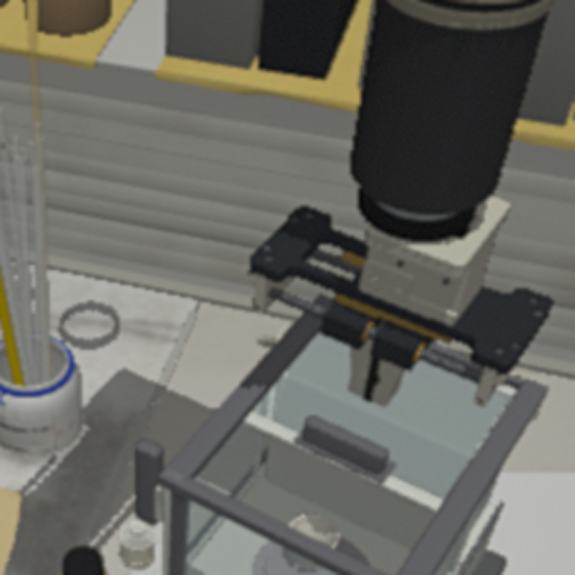

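View pics/w6.png

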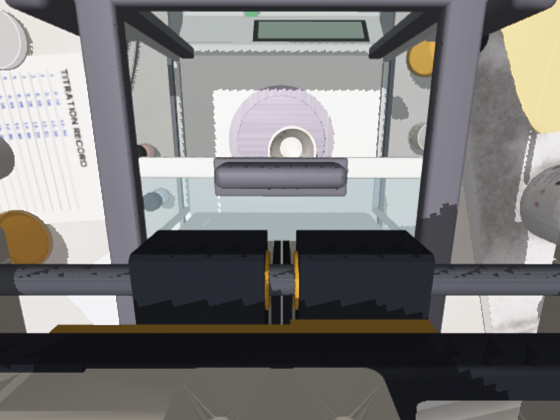

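Request:
{"api": "jog_arm", "payload": {"steps": [[1, 0, 0, 0.01, 0], [1, 0, 0, 0.009, 0], [1, 0, 0, 0.008, 0], [1, 0, 0, 0.008, 0], [1, 0, 0, 0.008, 0], [1, 0, 0, 0.008, 0]]}}

```text
time_s: 8.53
tcp_pos: [0.5484, -0.336, 0.2756]
eef_rot: [-90.0, 0.0, 74.2]
contact_force: [-0.4, 0.6, 0.2]
gripper_width: 0.0003
```

```bash
python3 st.py;python3 -c "
from h import *
snap('wrist','w7.png')"
```

```text
bal mm [ -0.5   0.3 275.6] rot [-90.03   0.    74.2 ] t 8.5333
F bal [-0.5  0.5  0.2] moment [ 0.04 -0.2  -0.  ]
```

View pics/w7.png

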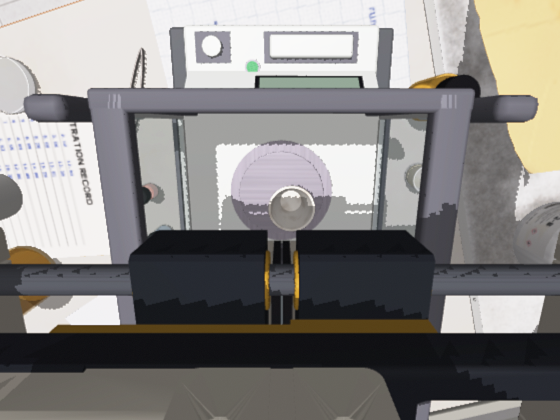

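```bash
python3 -c "
from h import *
snap('top','t7.png')
a=cv2.imread('pics/t7.png')[0:230,230:460]; cv2.imwrite('pics/t7z.png',cv2.resize(a,None,fx=2.5,fy=2.5,interpolation=cv2.INTER_CUBIC))"
```

```text
(no output)
```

View pics/t7z.png

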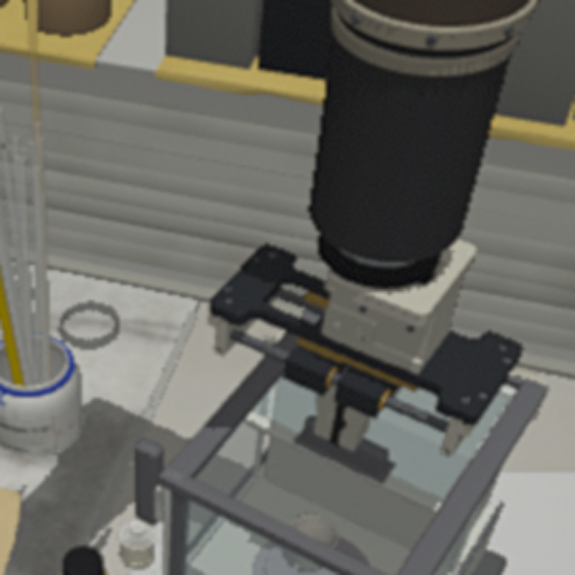

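```bash
python3 -c "
import cv2
for n in('t6','t7'):
    a=cv2.imread(f'pics/{n}.png')[130:230,310:430]; cv2.imwrite(f'pics/{n}y.png',cv2.resize(a,None,fx=5,fy=5,interpolation=cv2.INTER_CUBIC))"
```

```text
(no output)
```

View pics/t6y.png

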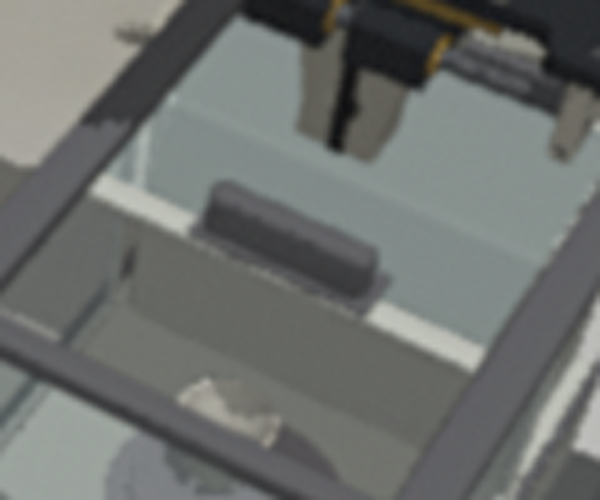

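View pics/t7y.png

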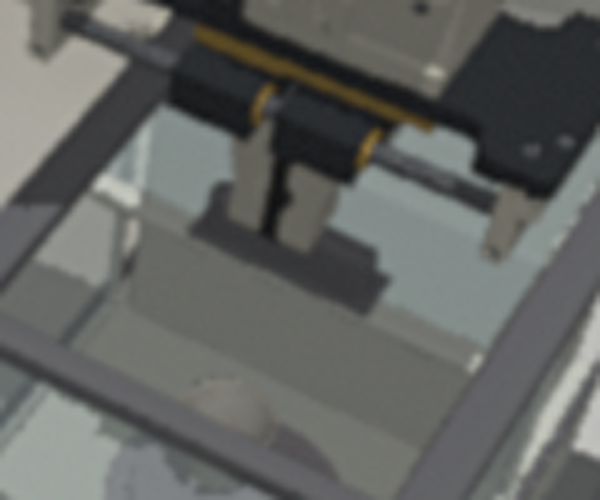

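```bash
cat > w3.py <<'E'
import numpy as np
from scipy.optimize import least_squares
from scipy.spatial.transform import Rotation as Ro
PB=np.array([.5488,-.3364,-.2760])
def W(b): 
    c,s=np.cos(PB[2]),np.sin(PB[2]); b=np.array(b)/1000; return np.array([PB[0]+c*b[0]-s*b[1],PB[1]+s*b[0]+c*b[1],b[2]])
def load(n): return np.load(f'pics/{n}.npy',allow_pickle=True).item()
def pw(n,X,k=-.0463):
    D=load(n);c,s=D['c'],D['s']; f=210/np.tan(np.radians(c['vfov']/2)); T=c['tool_from_camera'];Rw=Ro.from_euler('xyz',s['eef_rot'],degrees=True).as_matrix()
    t=Rw.T@(X-s['tcp_pos']); p=T[:3,:3].T@(t-T[:3,3]); x=p[:2]/p[2]; x=x*(1+k*(x@x)); return np.array([c['cx'],c['cy']])+f*x
def pt(n,X,k=-.21):
    c=load(n)['c']; f=210/np.tan(np.radians(c['vfov']/2)); p=c['R']@X+c['t']; x=p[:2]/p[2]; x=x*(1+k*(x@x)); return np.array([c['cx'],c['cy']])+f*x
if __name__=='__main__':
    t6=(np.array(pt('t6',W((51,0,256))))-[310,130])*5; print('tip t6',t6)
    print('tip t7',(pt('t7',W((-.5,0,256.6)))-[310,130])*5)
    print('strip top pred t6',(pt('t6',W((11,0,270)))-[310,130])*5, 'ends',(pt('t6',W((11,34,270)))-[310,130])*5,(pt('t6',W((11,-34,270)))-[310,130])*5)
    # triangulate strip top center from w1,w6
    z1=np.array([120+(396.5)/2.5-.5,379.5/2.5-.5]); z6=np.array([281,175.])
    q=least_squares(lambda b:np.r_[pw('w1',W(b))-z1,pw('w6',W(b))-z6],[10.,0,265],x_scale=10); print('strip',q.x.round(1),q.fun.round(1))
E
python3 w3.py
```

```text
tip t6 [332.6010378  180.04084835]
tip t7 [272.75948024 259.97551844]
strip top pred t6 [291.53022086 217.1033296 ] ends [211.95194313 180.27724393] [372.74616327 254.96146993]
strip [ 11.9   0.7 259. ] [ 0.3 -0.  -0.2  0. ]
```

Request:
{"api": "jog_arm", "payload": {"steps": [[1, 0, -0.01, 0, 0], [1, 0, 0, -0.026, 0], [1, 0, 0, -0.026, 0], [1, 0, 0.01, 0, 0], [1, 0, 0.004, 0, 0], [1, 0, 0, 0, 0], [1, 0, 0, 0, 0]]}}

```text
time_s: 9.22
tcp_pos: [0.599, -0.3504, 0.2712]
eef_rot: [-89.9, 0.0, 74.2]
contact_force: [-0.1, -0.4, -0.3]
gripper_width: 0.0005
```

```bash
python3 st.py;python3 -c "
from h import *
snap('top','t8.png');snap('scene','s8.png');snap('wrist','w8.png')
a=cv2.imread('pics/t8.png')[110:230,300:440]; b=cv2.imread('pics/s8.png')[110:230,280:420];cv2.imwrite('pics/t8z.png',cv2.resize(np.vstack([a,b])[:],None,fx=2.5*1,fy=2.5,interpolation=cv2.INTER_CUBIC)); a=cv2.imread('pics/t8.png')[110:230,300:440];cv2.imwrite('pics/t8y.png',cv2.resize(a,None,fx=5,fy=5,interpolation=cv2.INTER_CUBIC))"
```

```text
bal mm [5.210e+01 2.000e-01 2.712e+02] rot [-8.995e+01  1.000e-02  7.420e+01] t 9.2167
F bal [ 0.  -0.4 -0.3] moment [ 0.04 -0.16  0.02]
```

View pics/t8y.png

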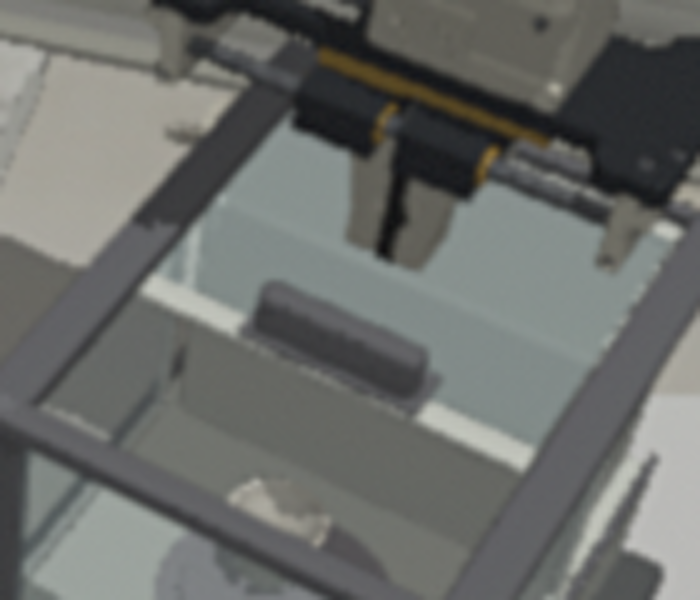

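View pics/s8.png

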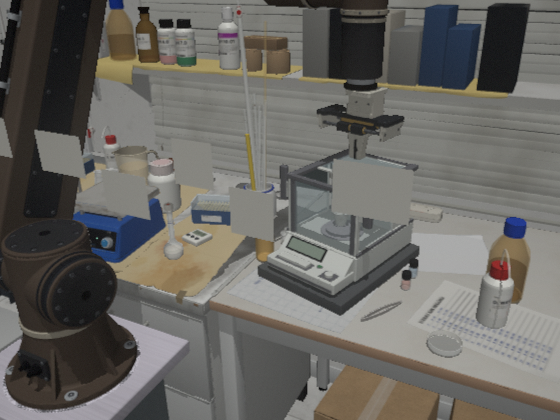

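View pics/w8.png

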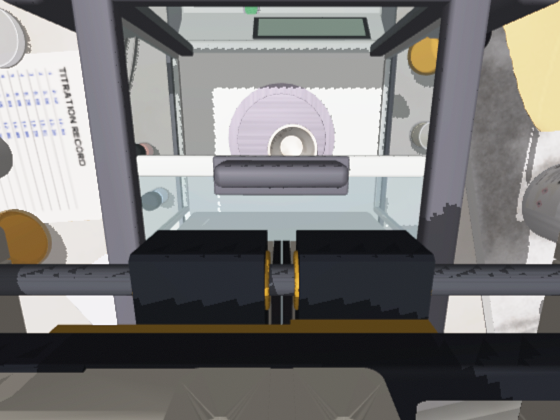

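Request:
{"api": "jog_arm", "payload": {"steps": [[1, 0, 0.002, 0, 0], [1, 0, 0.002, 0, 0], [1, 0, 0.001, 0, 0], [1, 0, 0, 0, 0]]}}

```text
time_s: 9.7
tcp_pos: [0.5991, -0.3503, 0.266]
eef_rot: [-90.0, -0.0, 74.2]
contact_force: [-0.4, -0.2, 0.3]
gripper_width: 0.0008
```

Request:
{"api": "jog_arm", "payload": {"steps": [[1, 0, 0.001, 0, 0], [1, 0, 0.001, 0, 0], [1, 0, 0, 0, 0]]}}

```text
time_s: 9.95
tcp_pos: [0.5993, -0.3503, 0.2639]
eef_rot: [-90.0, -0.0, 74.2]
contact_force: [0.1, 0.4, -0.3]
gripper_width: 0.0002
```

Request:
{"api": "jog_arm", "payload": {"steps": [[1, 0, 0.001, 0, 0], [1, 0, 0.001, 0, 0], [1, 0, 0, 0, 0]]}}

```text
time_s: 10.2
tcp_pos: [0.5993, -0.3504, 0.2619]
eef_rot: [-90.0, -0.0, 74.2]
contact_force: [-0.1, -0.2, 0.1]
gripper_width: 0.0
```

Request:
{"api": "jog_arm", "payload": {"steps": [[1, 0, 0.001, 0, 0], [1, 0, 0.001, 0, 0], [1, 0, 0, 0, 0]]}}

```text
time_s: 10.45
tcp_pos: [0.5993, -0.3504, 0.2599]
eef_rot: [-90.0, -0.0, 74.2]
contact_force: [-0.7, 0.6, -0.2]
gripper_width: 0.0003
```

Request:
{"api": "jog_arm", "payload": {"steps": [[1, 0, 0.001, 0, 0], [1, 0, 0.001, 0, 0], [1, 0, 0, 0, 0]]}}

```text
time_s: 10.7
tcp_pos: [0.5993, -0.3503, 0.2579]
eef_rot: [-90.0, -0.0, 74.2]
contact_force: [0.0, 0.0, 0.0]
gripper_width: 0.0004
```

Request:
{"api": "jog_arm", "payload": {"steps": [[1, 0, 0.001, 0, 0], [1, 0, 0.001, 0, 0], [1, 0, 0, 0, 0]]}}

```text
time_s: 10.95
tcp_pos: [0.5993, -0.3504, 0.2559]
eef_rot: [-90.0, -0.0, 74.2]
contact_force: [-0.7, 0.5, -0.0]
gripper_width: 0.0002
```

```bash
python3 st.py;python3 -c "
from h import *
snap('top','t9.png')
a=cv2.imread('pics/t9.png')[110:230,300:440];cv2.imwrite('pics/t9y.png',cv2.resize(a,None,fx=5,fy=5,interpolation=cv2.INTER_CUBIC))"
```

```text
bal mm [ 52.4   0.3 255.9] rot [-8.998e+01 -1.000e-02  7.420e+01] t 10.95
F bal [-0.9  0.3 -0. ] moment [ 0.03 -0.11 -0.01]
```

View pics/t9y.png

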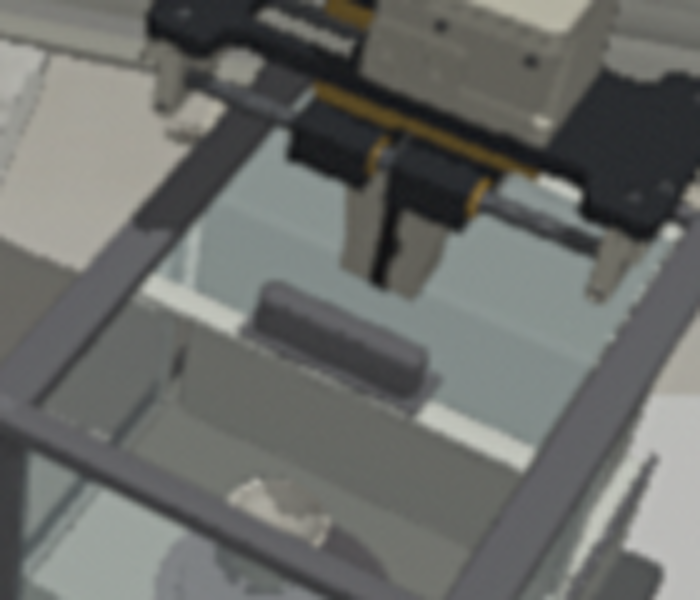

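```bash
python3 - <<'E'
from w3 import *
for n,x,zt in(('t9',52.4,255.9),('t8',52.1,271.2)):
  for dz in(0,5,10,15,19):
    print(n,dz,[((pt(n,W((x+dx,0,zt-dz)))-[300,110])*5).round() for dx in(-9.5,0,9.5)])
print('strip ends top',((pt('t9',W((11,34,270)))-[300,110])*5).round(),((pt('t9',W((11,-34,270)))-[300,110])*5).round(),'xbarFL',((pt('t9',W((-86,104,250)))-[300,110])*5).round(),'FR',((pt('t9',W((-86,-104,250)))-[300,110])*5).round())
E
```

```text
t9 0 [array([373., 293.]), array([384., 278.]), array([395., 264.])]
t9 5 [array([371., 301.]), array([382., 287.]), array([393., 273.])]
t9 10 [array([370., 310.]), array([380., 296.]), array([391., 282.])]
t9 15 [array([368., 319.]), array([378., 305.]), array([389., 290.])]
t9 19 [array([366., 326.]), array([377., 312.]), array([387., 297.])]
t8 0 [array([379., 265.]), array([390., 251.]), array([400., 236.])]
t8 5 [array([377., 274.]), array([388., 260.]), array([398., 246.])]
t8 10 [array([375., 284.]), array([386., 269.]), array([396., 255.])]
t8 15 [array([373., 293.]), array([384., 278.]), array([394., 264.])]
t8 19 [array([372., 300.]), array([382., 285.]), array([393., 271.])]
strip ends top [262. 280.] [423. 355.] xbarFL [-33. 397.] FR [472. 652.]
```

Request:
{"api": "jog_arm", "payload": {"steps": [[1, 0, 0.001, 0, 0], [1, 0, 0.001, 0, 0], [1, 0, 0.001, 0, 0], [1, 0, 0, 0, 0]]}}

```text
time_s: 11.33
tcp_pos: [0.5993, -0.3503, 0.2529]
eef_rot: [-90.0, -0.0, 74.2]
contact_force: [-0.6, -1.1, 0.6]
gripper_width: 0.0004
```

Request:
{"api": "jog_arm", "payload": {"steps": [[1, 0, 0.001, 0, 0], [1, 0, 0.001, 0, 0], [1, 0, 0, 0, 0]]}}

```text
time_s: 11.58
tcp_pos: [0.5993, -0.3504, 0.2509]
eef_rot: [-90.0, -0.0, 74.2]
contact_force: [-0.6, -0.1, 0.2]
gripper_width: 0.0004
```

Request:
{"api": "jog_arm", "payload": {"steps": [[1, 0, 0.001, 0, 0], [1, 0, 0.001, 0, 0], [1, 0, 0, 0, 0]]}}

```text
time_s: 11.83
tcp_pos: [0.5993, -0.3503, 0.2489]
eef_rot: [-90.0, -0.0, 74.2]
contact_force: [0.9, -0.5, -0.5]
gripper_width: 0.0003
```

Request:
{"api": "jog_arm", "payload": {"steps": [[1, 0, 0.001, 0, 0], [1, 0, 0.001, 0, 0], [1, 0, 0, 0, 0]]}}

```text
time_s: 12.08
tcp_pos: [0.5993, -0.3504, 0.2469]
eef_rot: [-90.0, -0.0, 74.2]
contact_force: [-0.4, -0.7, 0.5]
gripper_width: 0.0002
```

Request:
{"api": "jog_arm", "payload": {"steps": [[1, 0, 0.001, 0, 0], [1, 0, 0.001, 0, 0], [1, 0, 0, 0, 0]]}}

```text
time_s: 12.33
tcp_pos: [0.5993, -0.3504, 0.2449]
eef_rot: [-90.0, -0.0, 74.2]
contact_force: [-0.1, -0.1, -0.1]
gripper_width: 0.0006
```

```bash
python3 st.py;python3 -c "
from h import *
snap('top','t10.png');snap('scene','s10.png');snap('wrist','w10.png')
a=cv2.imread('pics/t10.png')[110:230,300:440];cv2.imwrite('pics/t10y.png',cv2.resize(a,None,fx=5,fy=5,interpolation=cv2.INTER_CUBIC))
a=cv2.imread('pics/s10.png')[80:230,270:440];cv2.imwrite('pics/s10y.png',cv2.resize(a,None,fx=4,fy=4,interpolation=cv2.INTER_CUBIC))"
```

```text
bal mm [ 52.4   0.3 244.9] rot [-89.98  -0.    74.2 ] t 12.3333
F bal [-0.1 -0.2 -0.1] moment [-0.   -0.2  -0.04]
```

View pics/t10y.png

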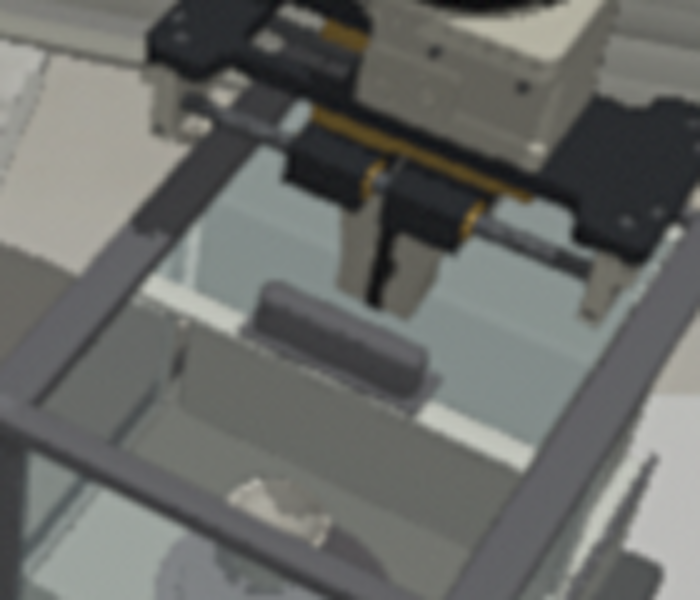

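View pics/s10y.png

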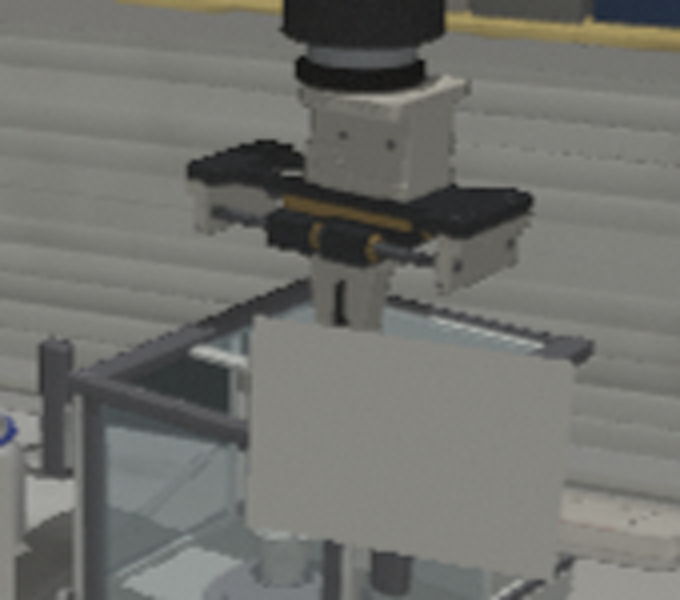

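Request:
{"api": "jog_arm", "payload": {"steps": [[1, 0, 0.001, 0, 0], [1, 0, 0.001, 0, 0], [1, 0, 0, 0, 0]]}}

```text
time_s: 12.73
tcp_pos: [0.5993, -0.3504, 0.2429]
eef_rot: [-90.0, -0.0, 74.2]
contact_force: [0.0, -0.7, -0.3]
gripper_width: 0.0004
```

Request:
{"api": "jog_arm", "payload": {"steps": [[1, 0, 0.001, 0, 0], [1, 0, 0.001, 0, 0], [1, 0, 0, 0, 0]]}}

```text
time_s: 12.98
tcp_pos: [0.6, -0.3506, 0.2426]
eef_rot: [-90.1, 0.0, 74.2]
contact_force: [0.0, 1.2, 5.6]
gripper_width: 0.0003
```

Request:
{"api": "jog_arm", "payload": {"steps": [[1, 0, 0.001, 0, 0], [1, 0, 0.001, 0, 0], [1, 0, 0, 0, 0]]}}

```text
time_s: 13.23
tcp_pos: [0.6009, -0.3509, 0.2425]
eef_rot: [-90.3, 0.1, 74.3]
contact_force: [0.9, 1.9, 11.5]
gripper_width: 0.0004
```

Request:
{"api": "jog_arm", "payload": {"steps": [[1, 0, -0.006, 0, 0], [1, 0, -0.006, 0, 0], [1, 0, 0, 0.008, 0], [1, 0, 0, 0.008, 0], [1, 0, 0, 0.008, 0], [1, 0, 0, 0.008, 0], [1, 0, 0, 0.008, 0]]}}

```text
time_s: 13.82
tcp_pos: [0.5599, -0.3392, 0.2509]
eef_rot: [-90.0, -0.0, 74.2]
contact_force: [1.5, -1.1, -1.5]
gripper_width: 0.0003
```

```bash
python3 st.py;python3 -c "
from h import *
snap('top','t11.png')
a=cv2.imread('pics/t11.png')[110:230,300:440];cv2.imwrite('pics/t11y.png',cv2.resize(a,None,fx=5,fy=5,interpolation=cv2.INTER_CUBIC))"
```

```text
bal mm [ 11.5   0.3 250.9] rot [-8.999e+01 -1.000e-02  7.419e+01] t 13.8167
F bal [ 1.8 -0.6 -1.5] moment [-0.15 -0.71 -0.01]
```

View pics/t11y.png

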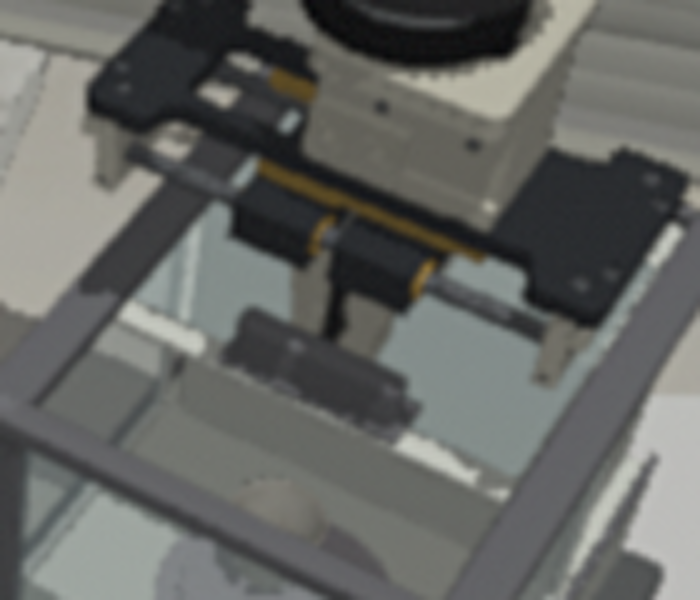

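Request:
{"api": "jog_arm", "payload": {"steps": [[1, 0, 0, 0.008, 0], [1, 0, 0, 0.008, 0], [1, 0, 0, 0.008, 0], [1, 0, 0, 0.008, 0], [1, 0, 0, 0.008, 0], [1, 0, 0, 0.006, 0], [1, 0, 0, 0.004, 0], [1, 0, 0, 0.002, 0], [1, 0, 0, 0.002, 0], [1, 0, 0, 0.001, 0]]}}

```text
time_s: 14.7
tcp_pos: [0.508, -0.3245, 0.2513]
eef_rot: [-90.0, 0.0, 74.2]
contact_force: [1.2, 0.4, 1.4]
gripper_width: 0.0007
```

```bash
python3 st.py
```

```text
bal mm [-42.5   0.3 251.3] rot [-9.001e+01  1.000e-02  7.420e+01] t 14.7
F bal [1.  0.7 1.4] moment [-0.05 -0.6   0.01]
```

Request:
{"api": "jog_arm", "payload": {"steps": [[1, 0, 0, 0.002, 0], [1, 0, 0, 0.002, 0], [1, 0, 0, 0.001, 0]]}}

```text
time_s: 14.95
tcp_pos: [0.5031, -0.3232, 0.2512]
eef_rot: [-90.0, 0.0, 74.2]
contact_force: [4.1, -1.6, 0.0]
gripper_width: 0.0004
```

```bash
python3 st.py
```

```text
bal mm [-47.5   0.3 251.2] rot [-90.01   0.    74.2 ] t 14.95
F bal [ 4.4 -0.4  0. ] moment [-0.56 -1.85  0.02]
```

Request:
{"api": "jog_arm", "payload": {"steps": [[1, 0, 0, 0.0015, 0], [1, 0, 0, 0.0015, 0], [1, 0, 0, 0, 0]]}}

```text
time_s: 15.2
tcp_pos: [0.5031, -0.3231, 0.2513]
eef_rot: [-90.3, 0.0, 74.2]
contact_force: [10.3, -5.0, -6.1]
gripper_width: 0.0002
```

```bash
python3 st.py
```

```text
bal mm [-47.6   0.3 251.3] rot [-9.033e+01  1.000e-02  7.422e+01] t 15.2
F bal [11.2 -2.  -6.1] moment [-1.94 -4.13  0.04]
```

Request:
{"api": "jog_arm", "payload": {"steps": [[1, 0, 0, 0.0015, 0], [1, 0, 0, 0, 0]]}}

```text
time_s: 15.37
tcp_pos: [0.5031, -0.3231, 0.2514]
eef_rot: [-90.5, 0.0, 74.2]
contact_force: [14.7, -8.0, -9.0]
gripper_width: 0.0001
```

```bash
python3 st.py
```

```text
bal mm [-47.6   0.3 251.4] rot [-9.048e+01  2.000e-02  7.423e+01] t 15.3667
F bal [16.4 -3.7 -9. ] moment [-2.8  -5.84  0.05]
```

Request:
{"api": "jog_arm", "payload": {"steps": [[1, 0, 0, -0.006, 0], [1, 0, 0, -0.012, 0], [1, 0, -0.03, 0, 0], [1, 0, -0.03, 0, 0], [1, 0, -0.03, 0.02, 0], [1, 0, -0.01, 0.02, 0], [1, 0, 0, 0.02, 0], [1, 0, 0, 0, 0], [1, 0, 0, 0, 0]]}}

```text
time_s: 16.12
tcp_pos: [0.4574, -0.3103, 0.3517]
eef_rot: [-90.0, -0.0, 74.2]
contact_force: [0.8, 1.0, -0.6]
gripper_width: 0.0003
```

```bash
python3 st.py;python3 -c "
from h import *
snap('wrist','w12.png');snap('top','t12.png')
a=cv2.imread('pics/t12.png')[110:340,230:460]; cv2.imwrite('pics/t12z.png',cv2.resize(a,None,fx=2.5,fy=2.5,interpolation=cv2.INTER_CUBIC))"
```

```text
bal mm [-9.510e+01  2.000e-01  3.517e+02] rot [-9.002e+01 -2.000e-02  7.419e+01] t 16.1167
F bal [ 0.5  1.1 -0.6] moment [ 0.07 -0.24 -0.05]
```

View pics/t12z.png

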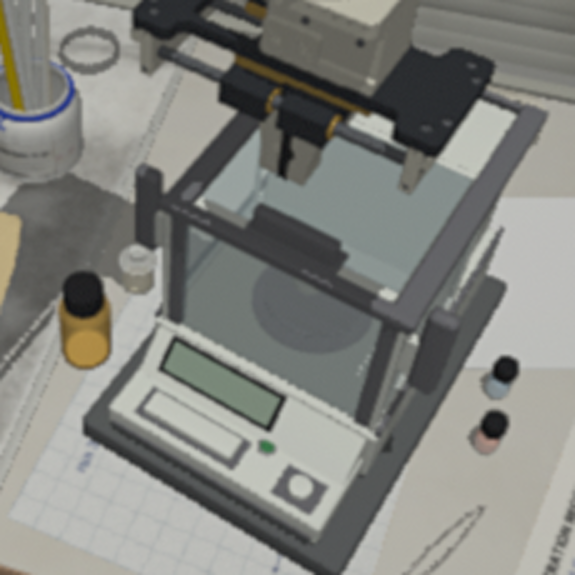

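View pics/w12.png

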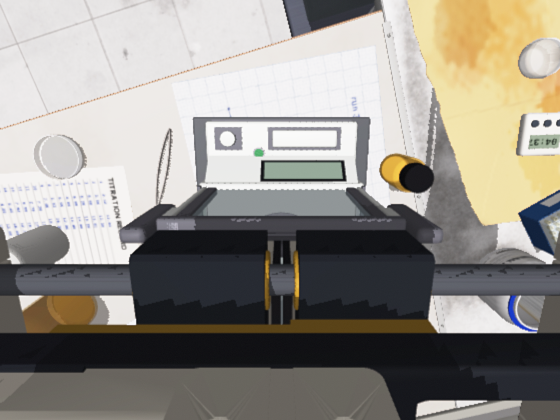

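```bash
cat > wj.py <<'E'
import w3
from w3 import *
D={n:load(n) for n in('w1','w7','w12')}
w3.load=lambda n:D[n]
def zz(u,v): return (120+(u+.5)/2.5-.5,(v+.5)/2.5-.5)
def obs(q):
    tx,ty,xf=q[3]*1000,q[4]*1000,q[5]*1000
    return [('w1',zz(686,118),(xf,104,250)),('w1',zz(119,100),(xf,-104,250)),('w1',zz(62,119),(-76,-119,264)),('w1',zz(462,73),(tx,ty,75)),('w1',zz(281,67),(tx,ty-100,73)),
    ('w7',(473,90),(xf,104,250)),('w7',(90,90),(xf,-104,250)),('w7',(513,107),(-76,119,264)),('w7',(45,107),(-76,-119,264)),('w7',(311,46),(tx,ty,75)),('w7',(211,46),(tx,ty-100,73)),
    ('w12',(304.5,138),(tx,ty,75)),('w12',(228,138),(tx,ty-100,73))]
def run(fz,fk):
    def g(q):
        w3.PB=q[:3]; o=[]
        for n,u,b in obs(q):
            X=W(b); X[2]+=q[6]*fz; o.append(pw(n,X,q[7]*fk)-u)
        return np.r_[np.concatenate(o),(q[5]-q[3]-.058)*300]
    s=least_squares(g,[.549,-.336,-.276,-.145,.03,-.087,0,0],x_scale=.01); print(fz,fk,s.x.round(4),np.degrees(s.x[2]).round(2)); print(s.fun[:-1].reshape(-1,2).round(1).tolist()); return s.x
for a in((0,0),(1,0),(0,1),(1,1)):
    q=run(*a); w3.PB=q[:3]; w=W((q[3]*1000,q[4]*1000,75)); d=w[:2]-D['w12']['s']['tcp_pos'][:2]; y=np.radians(74.19)
    print('  tare world',w.round(4),'shift tool x,z',(d@[np.cos(y),np.sin(y)]).round(4),(d@[-np.sin(y),np.cos(y)]).round(4))
E
python3 wj.py
```

```text
0 0 [ 0.5509 -0.3366 -0.2761 -0.1426  0.0304 -0.0854  0.      0.    ] -15.82
[[2.3, 0.4], [-2.0, -0.1], [-1.5, -0.3], [0.2, -0.5], [-0.3, -0.2], [3.4, 0.7], [-5.5, 0.6], [6.8, 1.1], [-4.0, 1.1], [0.3, -0.4], [0.4, 0.0], [-0.0, 0.7], [-0.8, 0.6]]
  tare world [ 0.4219 -0.2685  0.075 ] shift tool x,z 0.0305 0.0455
1 0 [ 0.5502 -0.3366 -0.2762 -0.1426  0.0303 -0.0855 -0.0043  0.    ] -15.82
[[0.7, 0.5], [-0.6, 0.1], [0.3, -0.1], [-0.1, -0.2], [-0.0, 0.2], [-1.1, -0.1], [-1.5, -0.2], [0.9, 0.0], [1.3, -0.1], [-0.2, -0.2], [1.0, 0.2], [-0.4, -0.0], [-0.5, -0.1]]
  tare world [ 0.4213 -0.2686  0.075 ] shift tool x,z 0.0303 0.0461
0 1 [ 0.5491 -0.3364 -0.2766 -0.1425  0.0303 -0.0852  0.     -0.042 ] -15.85
[[0.6, 0.9], [-0.4, 0.6], [0.6, 0.1], [-0.2, 0.4], [0.2, 1.0], [-0.4, -0.2], [-2.3, -0.4], [0.9, 0.0], [1.2, -0.2], [-0.2, -0.5], [1.0, 0.1], [-0.2, -0.5], [-0.9, -0.5]]
  tare world [ 0.4203 -0.2683  0.075 ] shift tool x,z 0.0303 0.0471
1 1 [ 0.5504 -0.3366 -0.2761 -0.1426  0.0303 -0.0855 -0.0049  0.0068] -15.82
[[0.7, 0.5], [-0.7, 0.1], [0.2, -0.2], [-0.1, -0.3], [-0.1, 0.0], [-1.2, -0.1], [-1.4, -0.1], [1.0, 0.1], [1.3, -0.0], [-0.2, -0.2], [1.0, 0.2], [-0.4, 0.1], [-0.4, -0.0]]
  tare world [ 0.4214 -0.2686  0.075 ] shift tool x,z 0.0303 0.0459
```

Request:
{"api": "jog_arm", "payload": {"steps": [[1, 0.01, 0, 0.025, 0], [1, 0.01, 0, 0.025, 0], [1, 0, 0, 0, 0], [1, 0, 0.03, 0, 0], [1, 0, 0.03, 0, 0], [1, 0, 0.03, 0, 0], [1, 0, 0.03, 0, 0], [1, 0, 0, 0, 0]]}}

```text
time_s: 16.88
tcp_pos: [0.4129, -0.2763, 0.2249]
eef_rot: [-89.4, -0.1, 74.1]
contact_force: [-1.5, 0.6, -1.5]
gripper_width: 0.0006
```

```bash
python3 st.py;python3 -c "
from h import *
snap('wrist','w13.png');snap('top','t13.png');snap('scene','s13.png')"
```

```text
bal mm [-147.2   20.8  224.9] rot [-8.939e+01 -7.000e-02  7.415e+01] t 16.8833
F bal [-1.6  0.1 -1.5] moment [ 0.1   0.08 -0.  ]
```

View pics/t13.png

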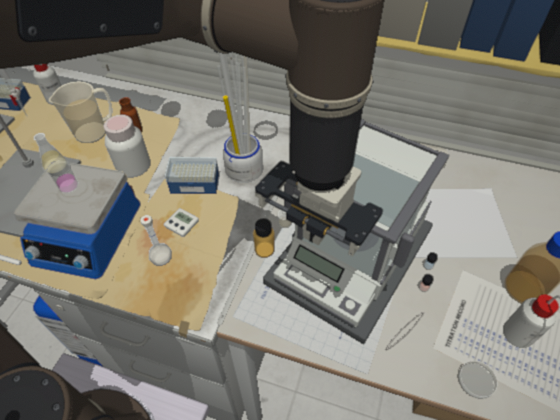

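View pics/w13.png

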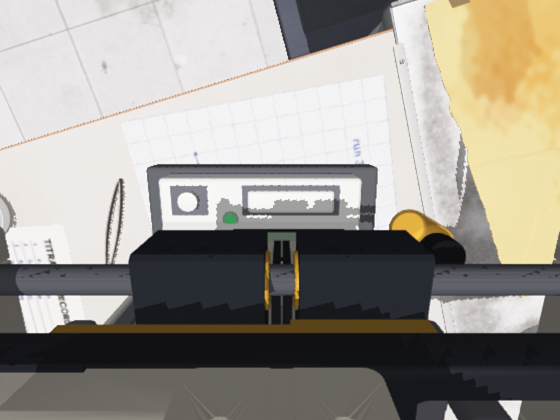

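View pics/s13.png

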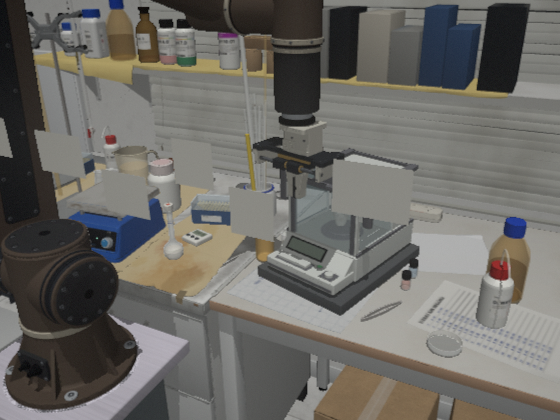

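```bash
python3 - <<'E'
import w3
from w3 import *
w3.PB=np.array([.5502,-.3366,-.2762])
for n,u in(('w12',(417,178)),('w7',(455,78))):
    q=least_squares(lambda b:pw(n,W((b[0],b[1],98)),0)-u,[-100.,150.]); print(n,q.x)
E
```

```text
w12 [-94.54009108 171.55370951]
w7 [-108.97568753  166.41493859]
```

Request:
{"api": "jog_arm", "payload": {"steps": [[1, 0, 0.03, 0, 0], [1, 0, 0.03, 0, 0], [1, 0, 0.02, 0, 0], [1, 0, 0.015, 0, 0], [1, 0, 0.01, 0, 0], [1, 0, 0, 0, 0], [1, 0, 0, 0, 0]]}}

```text
time_s: 17.62
tcp_pos: [0.4168, -0.2781, 0.1274]
eef_rot: [-90.1, 0.0, 74.2]
contact_force: [-0.5, 0.7, 0.2]
gripper_width: 0.0005
```

```bash
python3 st.py;python3 -c "
from h import *
snap('wrist','w14.png');snap('top','t14.png');snap('scene','s14.png')
a=cv2.imread('pics/t14.png')[170:340,240:400]; cv2.imwrite('pics/t14z.png',cv2.resize(a,None,fx=3.5,fy=3.5,interpolation=cv2.INTER_CUBIC))
a=cv2.imread('pics/s14.png')[130:310,230:430]; cv2.imwrite('pics/s14z.png',cv2.resize(a,None,fx=3.3,fy=3.3,interpolation=cv2.INTER_CUBIC))"
```

```text
bal mm [-142.9   20.2  127.4] rot [-9.008e+01  2.000e-02  7.422e+01] t 17.6167
F bal [-0.6  0.6  0.2] moment [ 0.03 -0.25 -0.04]
```

View pics/t14z.png

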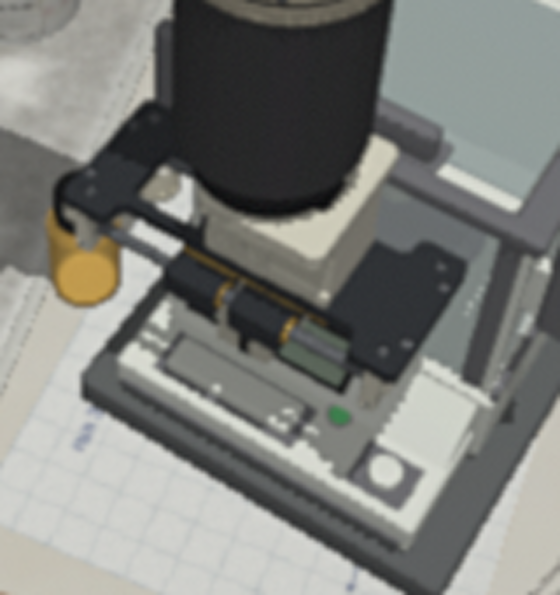

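View pics/s14z.png

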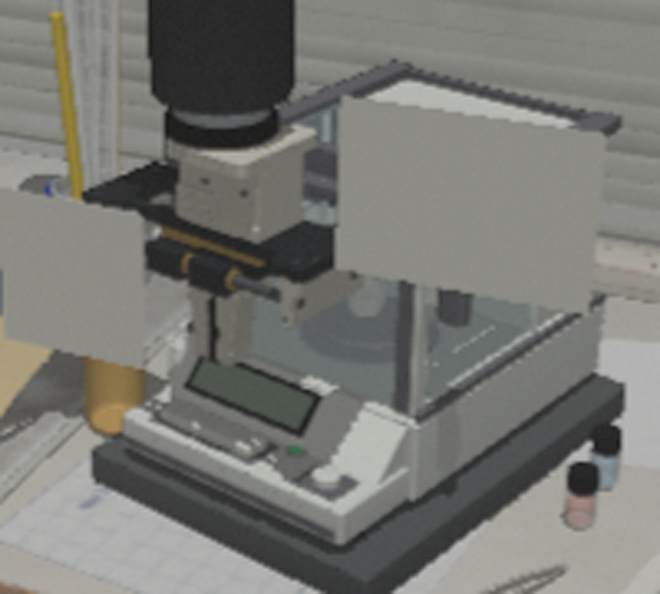

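Request:
{"api": "jog_arm", "payload": {"steps": [[1, 0, 0.015, 0.003, 0], [1, 0, 0.015, 0, 0], [1, 0, 0.01, 0, 0], [1, 0, 0.005, 0, 0], [1, 0, 0, 0, 0], [1, 0, 0, 0, 0]]}}

```text
time_s: 18.27
tcp_pos: [0.4132, -0.277, 0.0816]
eef_rot: [-90.0, 0.0, 74.2]
contact_force: [0.2, -0.3, 0.2]
gripper_width: 0.0003
```

Request:
{"api": "jog_arm", "payload": {"steps": [[1, 0, 0.002, 0, 0], [1, 0, 0.002, 0, 0], [1, 0, 0.002, 0, 0], [1, 0, 0, 0, 0]]}}

```text
time_s: 18.6
tcp_pos: [0.4128, -0.2768, 0.075]
eef_rot: [-90.0, -0.0, 74.2]
contact_force: [-1.2, -0.1, -0.1]
gripper_width: 0.0005
```

```bash
python3 st.py;python3 -c "
from h import *
snap('top','t15.png')
a=cv2.imread('pics/t15.png')[170:340,240:400]; cv2.imwrite('pics/t15z.png',cv2.resize(a,None,fx=3.5,fy=3.5,interpolation=cv2.INTER_CUBIC))
"
```

```text
bal mm [-147.1   20.3   75. ] rot [-89.99  -0.    74.19] t 18.6
F bal [-1.2 -0.4 -0.1] moment [ 0.02 -0.18 -0.02]
```

View pics/t15z.png

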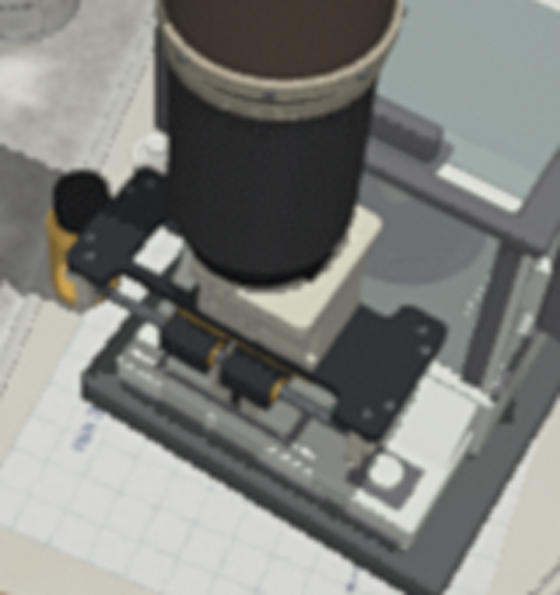

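Request:
{"api": "jog_arm", "payload": {"steps": [[1, 0, 0.001, 0, 0], [1, 0, 0.001, 0, 0], [1, 0, 0.001, 0, 0], [1, 0, 0, 0, 0]]}}

```text
time_s: 18.98
tcp_pos: [0.4129, -0.2769, 0.0721]
eef_rot: [-90.0, 0.0, 74.2]
contact_force: [-0.6, 0.5, 1.5]
gripper_width: 0.0004
```

Request:
{"api": "jog_arm", "payload": {"steps": [[1, 0, 0.001, 0, 0], [1, 0, 0.001, 0, 0], [1, 0, 0, 0, 0]]}}

```text
time_s: 19.23
tcp_pos: [0.413, -0.2769, 0.0702]
eef_rot: [-90.0, 0.0, 74.2]
contact_force: [-0.7, 0.8, 2.8]
gripper_width: 0.0006
```

Request:
{"api": "jog_arm", "payload": {"steps": [[1, 0, 0.001, 0, 0], [1, 0, 0.001, 0, 0], [1, 0, 0, 0, 0]]}}

```text
time_s: 19.48
tcp_pos: [0.4129, -0.2769, 0.0682]
eef_rot: [-90.0, 0.0, 74.2]
contact_force: [-0.7, 1.1, 4.5]
gripper_width: 0.0005
```

Request:
{"api": "jog_arm", "payload": {"steps": [[1, 0, 0.001, 0, 0], [1, 0, 0.001, 0, 0], [1, 0, 0.001, 0, 0], [1, 0, 0, 0, 0]]}}

```text
time_s: 19.82
tcp_pos: [0.4128, -0.277, 0.0669]
eef_rot: [-90.0, 0.0, 74.2]
contact_force: [-7.8, 7.5, 25.4]
gripper_width: 0.0007
```

Request:
{"api": "jog_arm", "payload": {"steps": [[1, 0, 0.001, 0, 0], [1, 0, 0.001, 0, 0], [1, 0, 0, 0, 0], [1, 0, 0, 0, 0]]}}

```text
time_s: 20.15
tcp_pos: [0.4127, -0.277, 0.0661]
eef_rot: [-90.0, 0.0, 74.3]
contact_force: [-11.6, 10.5, 39.7]
gripper_width: 0.0003
```

Request:
{"api": "jog_arm", "payload": {"steps": [[1, 0, -0.006, 0, 0], [1, 0, -0.012, 0, 0], [1, 0, -0.03, 0, 0], [1, 0, -0.035, 0, 0], [1, 0, -0.035, 0, 0], [1, 0, -0.035, 0, 0], [1, 0, -0.035, 0, 0], [1, 0, -0.035, 0, 0], [1, 0, -0.035, 0, 0], [1, 0, -0.03, 0, 0], [1, 0, 0, 0, 0], [1, 0, 0, 0, 0]]}}

```text
time_s: 21.15
tcp_pos: [0.4135, -0.2769, 0.3527]
eef_rot: [-90.2, -0.0, 74.2]
contact_force: [0.1, -0.4, -0.1]
gripper_width: 0.0008
```

Request:
{"api": "jog_arm", "payload": {"steps": [[1, 0, 0, -0.03, 0], [1, 0, 0, -0.03, 0], [1, 0, 0, -0.035, 0], [1, 0, 0, 0, 0], [1, 0, 0, 0, 0]]}}

```text
time_s: 21.57
tcp_pos: [0.505, -0.3026, 0.3476]
eef_rot: [-89.7, -0.0, 74.2]
contact_force: [-0.5, -0.0, -0.7]
gripper_width: 0.0003
```

```bash
python3 st.py;python3 -c "
from h import *
snap('wrist','w16.png');snap('top','t16.png')
a=cv2.imread('pics/t16.png')[110:340,230:460]; cv2.imwrite('pics/t16z.png',cv2.resize(a,None,fx=2.5,fy=2.5,interpolation=cv2.INTER_CUBIC))"
```

```text
bal mm [-51.3  20.6 347.6] rot [-8.968e+01 -2.000e-02  7.419e+01] t 21.5667
F bal [-0.5 -0.2 -0.7] moment [ 0.01 -0.15 -0.  ]
```

View pics/w16.png

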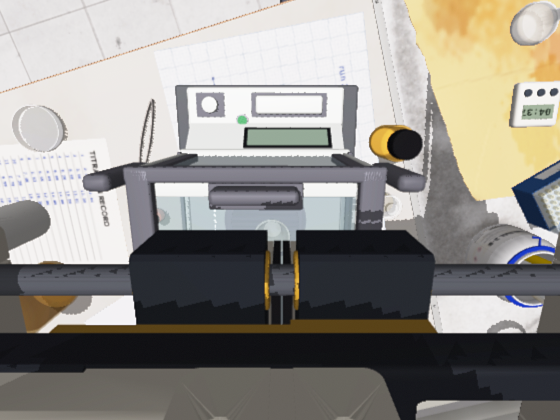

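View pics/t16z.png

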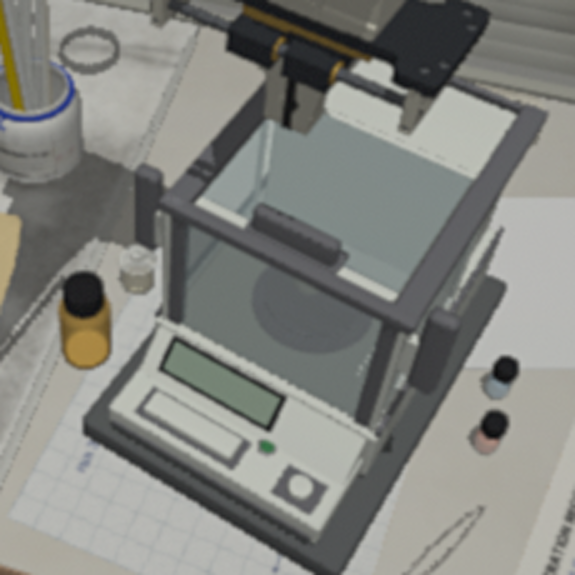

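```bash
python3 - <<'E'
import w3
from w3 import *
w3.PB=np.array([.5502,-.3366,-.2762])
for nm,u,z in(('strip',(254.5,192),265.5),('L handle',(408,182),259.5),('R handle',(99,182),259.5),('bar FL',(384,167),245.5)):
    q=least_squares(lambda b:pw('w16',W((b[0],b[1],z)),0)-u,[-60.,0.]); print(nm,q.x.round(1))
E
```

```text
strip [-69.3   1. ]
L handle [-75.8 117.1]
R handle [ -75.8 -117.4]
bar FL [-85.4 102.4]
```

Both doors measure shut (strip at x −69 against −66 nominal, both handles at −75.8 against −76), and the arm is clear, so I'm handing in.

```bash
python3 -c "
from plant import r
print(r.close_job())"
```

```text
the job is handed in; nothing more can be done
None
```

I pushed the left door and then the top door shut by their handles. After that I pressed the tare bar fully down, let it come up, and handed the job in at about 22 s.

**Last checks**
- **Left door:** it ran into its stop at about 20 N. In the last wrist picture its handle is at x −75.8 mm (shut is −76), level with the right door's handle, so the right door is still shut too.
- **Top door:** it ran into its stop at about 16 N. Its strip measures x −69 mm (shut is −66), which is within measuring error.
- **Tare bar:** the force rose from about 1.5 N to 4.5 N over 4 mm. It then hit a hard stop and reached about 42 N in total (40 N straight down) through the fingertips. I released it straight up, and the force reading went back to zero. I judged that the bar came up from the pictures only.
- **Power key, crucible and bystanders:** the pictures show nothing moved. The power key was not touched; the gripper passed above it.

**What disagreed**
- **Fingertip height:** the fingertips turned out to be about 15–20 mm higher relative to the balance than the stated 19 mm offset implied. My first pass at the top door went over the strip without touching it. I then found the height by pressing lightly on the door's glass, up to about 12 N, and repeated the push.
- **Left door push:** for the same reason, this push met the handle nearer its top than I had planned.
- **Door stops:** both stops came about 3 mm earlier than my calibration predicted.

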